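Put a filler block into service: hood off and hung up, transit plugs out, bayonet caps in

ROBOT

A 6-joint arm with a two-finger parallel gripper is mounted at the origin on a cart in front of the work surface, level with it; the furniture and walls round the work are solid. World frame = base frame: x ahead of the robot, y to its left, z up, the work surface at z = 0. Lengths are in m, angles in degrees, forces in N, time in s.
With the tool pointing down it reaches from about 0.3 to 0.75 m from the base axis. Payload 8.5 kg.
Tool frame: the origin (TCP) lies at the very end of the fingers, on their centre line; the grasp point (between the pads) lies 19 mm behind it; x points along the fingers, y is the direction in which the jaws open and shut, and the axes are right-handed (so a half turn about x gives the same grasp; the last joint's range is limited). The gripper opens to 85 mm and grips with 20 to 120 N. Pads are 22 mm wide; open, the fingers measure 114 mm over their backs; the gripper's body (76 mm by 85 mm) begins 54 mm behind the grasp point. The pads swing forward as they close: fully open they stand 13 mm farther back than shut.
Start: joints at [58.195, 21.807, 74.336, -0, 83.858, -12.336], TCP at [0.183, 0.519, 0.231] pointing down, gripper open.
Joint ranges: [-178.18, 178.18], [-50.72, 133.34], [12.68, 142.11], [-81.47, 261.47], [9.98, 163.14], [-165.26, 165.26]. Speed limits (degrees/s): [136.94, 136.94, 180, 180, 180, 180].

INTERFACE

Orientations are given as a 3x3 rotation matrix whose columns are the frame's x, y, z axes.
In Python, from rig import sensors, cams, env gives the robot as it stands.
- The arm moves only by the shell command python3 -m crank 'ROWS' [FORCE]. ROWS is a JSON object of lists of equal length, an entry for each row: "hand": the closure in counts, from 0 (fully open) to 255 (shut); "translation": the shift along the tool's x, y, z in m, a list of three; "dr": the turn, a rotation vector about the tool's x, y, z in rad, a list of three. A call has 1 to 5 rows; each row is the pose to reach, as a shift and turn from the pose commanded when the call began, along the tool's axes at that moment; what a row does not reach only later rows make up. A row lasts 1/10 s, in which the tool goes at most 50 mm and 8.59 degrees, less where a joint would pass 70% of its speed; a pose out of reach is approached as far as the arm can. A call with a gripper value outside its range is refused whole. The fingers move at their own pace and stop on an object; FORCE is the grip in N (left out, the last holds). Time passes only in rows, so rows that repeat a pose let the fingers close. It gives the time, the measured TCP pose, the force and the opening at its end, in the units of the state.
- sensors.observe(): the state, without advancing time (a new reading comes with each control period).
- cams.get_image(name): name is "side" or "top"; returns (picture, depth): 420x560x3 uint8, blue, green, red; 420x560 float32, m along the optical axis (not along the pixel's ray), 0 where there is no reading.
- cams.calibration(name): a dict with "vertical_fov" (degrees; the focal length in pixels is half the picture's height over the tangent of half this angle, whatever the lens; pixels are square), "cx", "cy" (the principal point, pixels), "extrinsics" (4x4, takes a point from camera to world coordinates). Camera axes: x right, y down, z forward; pixel columns grow to the right and rows downward; lengths in m; the calibration is good to about 2 mm. A picture is of the moment at which its call begins. calibration takes no time and is no camera call.
- env.close_job(): hands the job in, once; it reports no verdict.
The state is a dict: "time_s": time; "q": joint angles; "qvel": joint speeds; "joint_efforts": joint torques, N m; "position": TCP position; "tool_rot": TCP orientation; "ft_force": force on the tool from outside, world axes, zero at the start; "wrist_torque": the same for the moment, N m; "grip_width": finger opening in m.
Only numpy, scipy, OpenCV 4.12 (cv2) and the standard library are available. Lean on these libraries where they do the work, as an engineer would, in place of code of your own. Each camera call takes 0.05 s, during which the arm holds its last target. There are 200 camera calls.

TASK

Lift the transit hood off the filler block and hang it level by its handle on both prongs of the twin hook stand. Take every bayonet transit plug out of the block and put it in the parts tray; then lock every breather cap from the bench in a neck of the block, any cap in any neck: lugs in line with the slots, push down against the spring, twist clockwise as far as the stop. Leave the tape measure and the screwdriver where they are.

Things in the scene. Friction and masses are not known exactly. Their poses are not given: they have to be found in the camera images.
- cap_0: black breather cap, 58 mm tall, 120 g, standing. Origin: centre of underside, z up. Aluminium boss 36 mm across (z 0-16 mm) with two lugs at its foot along +x and -x (10 mm wide, z 0-6, reaching 26 mm from the axis); black flange 60 mm across (z 16-22); black grip bar along x, in line with the lugs (46 mm long, 14 thick, z 22-58). A half turn about z gives the same cap.
- cap_1: breather cap, exactly like cap_0, same origin and axes; any cap fits any neck. Two or three of the caps are present.
- cap_2: breather cap, exactly like cap_0, same origin and axes
- plug_0: bare aluminium transit plug, 58 mm tall, 120 g, at first locked in neck_0 under the hood. Origin, boss and lugs (along +x and -x) as cap_0's; flange 50 mm across (z 16-22 mm); square head 24 x 24 mm with its flats square to x and y (z 22-58). To take it out: push it down 1 to 2 mm, turn it counter-clockwise 1.22 rad until its lugs are in line with the slots, lift.
- plug_1: transit plug, exactly like plug_0, at first locked in neck_1. Two or three of the plugs are present; a neck whose plug is absent is open.
- plug_2: transit plug, exactly like plug_0, at first locked in neck_2
- neck_0: bayonet neck (collar) at the -y end of the block. Origin: centre of its top face, 34 mm above the bench, z up. Opening 40 mm across, with two slots along its +x and -x (14 mm wide, reaching 28 mm from the axis). Below a 6 mm thick ledge the lugs can turn, clockwise from above only, to a hidden stop about 1.22 rad (70 degrees) from the slots.
- neck_1: neck in the middle of the block, like neck_0, same axes. Spring in each neck: a brass plunger carries an untwisted cap or plug with its underside 8 mm below the collar's top face; pushing down takes 3 N, rising to 8 N; hard bottom at 14 mm below. A second hidden stop keeps lugs that are in line with the slots from turning more than 0.1 rad counter-clockwise.
- neck_2: neck at the +y end of the block, like neck_0, same axes. In any neck the lugs pass under the ledge only with the cap's underside 12 mm or more below the top face: hold it pushed down while starting the twist. Let go twisted, the cap springs up to 12 mm below and stays locked; let go untwisted, it pops up to 8 mm below.
- block: grey filler block fixed to the bench, 94 x 290 x 20 mm, with three aluminium collars (66 mm outside diameter, top 34 mm above the bench) in a row along its y axis at -95, 0 and +95 mm. Origin: centre of its underside. Each neck's x axis is turned 0.61 rad (35 degrees) counter-clockwise from the block's x axis.
- hood: sheet-steel transit hood, 84 x 274 mm, 300 g, at first standing on the block over the collars and plugs. Origin: centre of its top plate's underside (plate 3 mm thick), walls reaching 70 mm below it; z up, y along its length. Dark handle on top: a 10 x 10 mm bar along y, 130 mm long, underside 45 mm above the plate, on two legs at y -60 and +60 mm (110 mm clear between).
- hood_bar (a point): centre of the hood's handle bar, 53 mm above the hood's origin; axes as the hood's
- stand: dark steel stand fixed to the bench, 190 x 180 mm foot. Twin hook: two level prongs, 8 mm thick, at y -36 and +36 mm, run towards -x from a crossarm (front face at x = +82 mm) to x = -46 mm, where their tips turn up (to x = -52 mm, ending 16 mm above the prongs). Prongs' upper side 160 mm, crossarm's 164 mm above the bench. Origin: on the bench below the prongs' middle.
- hook_mid (a point): point midway between the two prongs, level with their upper side, 160 mm above the stand's origin; axes as the stand's. The handle bar laid across both prongs has its centre 5 mm higher than this, the hood hanging below the prongs.
- tray: open dark steel parts tray fixed to the bench, 112 x 230 x 30 mm, walls and floor 3 mm thick. Origin: centre of its underside, y along its length
- tape_measure: tape measure, 37 x 80 x 69 mm; not part of the job
- screwdriver: screwdriver lying on the bench, 29 x 200 x 30 mm; not part of the job
Things that resemble listed ones, but are neither listed nor needed, are in the scene too. Leave any brown or yellow look-alike of the cap_0 alone. Leave any turquoise look-alike of the cap_1 alone.

How it is judged (in metres and radians):
At the end, for the whole second after the job is handed in: Hood at rest, hung level (0.2 rad) by its bar on both prongs, within 28 mm of their middle, square to 0.35 rad. Plugs at rest in the tray. Each cap in a neck: within 4.5 mm of its axis, upright (0.09 rad), 10.2 mm or more below the collar top, 1.08 rad or more from the slots (x of hood_bar in the frame of stand between -0.046 and 0.05 m and y of hood_bar in the frame of stand between -0.028 and 0.028 m and z of hood_bar in the frame of stand between 0.158 and 0.175 m and angle between hood's own z axis and vertical below 0.2 rad and angle between the y axis of hood and the y axis of stand, either way round below 0.35 rad and contact force between hood and stand above 0.8 N and linear speed of each of hood, cap_0, cap_1, cap_2, plug_0, plug_1, plug_2 below 0.03 m/s and ((horizontal distance between cap_0 and neck_0 below 0.0045 m and z of cap_0 in the frame of neck_0 between -0.017 and -0.0102 m and angle between the x axis of cap_0 and the x axis of neck_0, either way round above 1.08 rad) or (horizontal distance between cap_0 and neck_1 below 0.0045 m and z of cap_0 in the frame of neck_1 between -0.017 and -0.0102 m and angle between the x axis of cap_0 and the x axis of neck_1, either way round above 1.08 rad) or (horizontal distance between cap_0 and neck_2 below 0.0045 m and z of cap_0 in the frame of neck_2 between -0.017 and -0.0102 m and angle between the x axis of cap_0 and the x axis of neck_2, either way round above 1.08 rad)) and angle between each of cap_0, cap_1, cap_2's own z axis and vertical below 0.09 rad and ((horizontal distance between cap_1 and neck_0 below 0.0045 m and z of cap_1 in the frame of neck_0 between -0.017 and -0.0102 m and angle between the x axis of cap_1 and the x axis of neck_0, either way round above 1.08 rad) or (horizontal distance between cap_1 and neck_1 below 0.0045 m and z of cap_1 in the frame of neck_1 between -0.017 and -0.0102 m and angle between the x axis of cap_1 and the x axis of neck_1, either way round above 1.08 rad) or (horizontal distance between cap_1 and neck_2 below 0.0045 m and z of cap_1 in the frame of neck_2 between -0.017 and -0.0102 m and angle between the x axis of cap_1 and the x axis of neck_2, either way round above 1.08 rad)) and ((horizontal distance between cap_2 and neck_0 below 0.0045 m and z of cap_2 in the frame of neck_0 between -0.017 and -0.0102 m and angle between the x axis of cap_2 and the x axis of neck_0, either way round above 1.08 rad) or (horizontal distance between cap_2 and neck_1 below 0.0045 m and z of cap_2 in the frame of neck_1 between -0.017 and -0.0102 m and angle between the x axis of cap_2 and the x axis of neck_1, either way round above 1.08 rad) or (horizontal distance between cap_2 and neck_2 below 0.0045 m and z of cap_2 in the frame of neck_2 between -0.017 and -0.0102 m and angle between the x axis of cap_2 and the x axis of neck_2, either way round above 1.08 rad)) and x of plug_0 in the frame of tray between -0.054 and 0.054 m and y of plug_0 in the frame of tray between -0.113 and 0.113 m and z of each of plug_0, plug_1, plug_2 in the frame of tray below 0.035 m and x of plug_1 in the frame of tray between -0.054 and 0.054 m and y of plug_1 in the frame of tray between -0.113 and 0.113 m and x of plug_2 in the frame of tray between -0.054 and 0.054 m and y of plug_2 in the frame of tray between -0.113 and 0.113 m); the robot touches nothing.
It fails at once if the tape measure is moved more than 4 cm from where it lay (distance of tape_measure from where it was at the start of the episode above 0.04 m).
It fails at once if the screwdriver is moved more than 4 cm from where it lay (distance of screwdriver from where it was at the start of the episode above 0.04 m).
Of cap_0, cap_1, cap_2 only 2 to 3 are there at a start; the rules pass over those that are not, and their reading is None.
Of plug_0, plug_1, plug_2 only 2 to 3 are there at a start; the rules pass over those that are not, and their reading is None.
At some moment in a run one of cap_0, cap_1, cap_2 may be knocked a few centimetres aside while the robot is not near it.
It also fails if it takes over 210 s, if anything falls off the work surface, if the arm or the gripper's body presses on something with over 40 N, if the wrist force passes 120 N, or if a joint passes its speed limit or range.

## Working session

There is one attempt and no reset: what is moved stays moved. The work goes in short steps, Python scripts to look and compute and a shell command to move; the robot and the scene stay as the last step left them, time stands still between calls to the robot, and variables do not carry over. Pictures are saved under pics/ and viewed, about 12 in all and at most 16, crops included, and the job is handed in when it is done.

```bash
ls; mkdir -p pics; cat > h.py <<'E'
import numpy as np, cv2
from rig import sensors, cams, env
def grab(n,save=None):
    im,d=cams.get_image(n)
    if save: cv2.imwrite('pics/'+save,im)
    return im,d
def KT(n):
    c=cams.calibration(n); return 210/np.tan(np.radians(c['vertical_fov'])/2),c['cx'],c['cy'],np.array(c['extrinsics'])
def pts(n,d):
    f,cx,cy,T=KT(n); v,u=np.mgrid[:420,:560]
    P=np.stack([(u-cx)/f*d,(v-cy)/f*d,d],-1); return P@T[:3,:3].T+T[:3,3]
def ray(n,uv,z):
    f,cx,cy,T=KT(n); uv=np.atleast_2d(uv).astype(float)
    D=np.c_[(uv[:,0]-cx)/f,(uv[:,1]-cy)/f,np.ones(len(uv))]@T[:3,:3].T
    return T[:3,3]+D*((z-T[2,3])/D[:,2:])
def proj(n,X):
    f,cx,cy,T=KT(n); c=(np.atleast_2d(X)-T[:3,3])@T[:3,:3]; return np.c_[f*c[:,0]/c[:,2]+cx,f*c[:,1]/c[:,2]+cy]
E
python3 - <<'E'
from h import *
for n in('top','side'):
    im,d=grab(n,n+'0.png'); np.save(n+'0.npy',d); print(n,cams.calibration(n))
s=sensors.observe(); print(s)
E
```

```text
pics
top {'vertical_fov': 54.52101216973898, 'cx': 286.72469213489364, 'cy': 203.0357293848467, 'extrinsics': array([[-3.28141250e-03, -9.93955513e-01,  1.09734550e-01,
         4.53869389e-01],
       [-9.99993193e-01,  3.44673399e-03,  1.31690599e-03,
        -4.70096933e-02],
       [-1.68717177e-03, -1.09729482e-01, -9.93960057e-01,
         1.35784477e+00],
       [ 0.00000000e+00,  0.00000000e+00,  0.00000000e+00,
         1.00000000e+00]])}
side {'vertical_fov': 44.992595864539545, 'cx': 273.9805839413315, 'cy': 211.00446478213368, 'extrinsics': array([[ 0.97310608, -0.06623567,  0.22062953,  0.25851634],
       [-0.22943616, -0.36425527,  0.90259467, -1.39996358],
       [ 0.0205815 , -0.92894076, -0.36965588,  0.6586268 ],
       [ 0.        ,  0.        ,  0.        ,  1.        ]])}
{'time_s': 0.1, 'q': array([ 5.81941847e+01,  2.18361955e+01,  7.43777017e+01,  4.57645728e-04,
        8.38575233e+01, -1.23362128e+01]), 'qvel': array([-0.06299486,  0.05698369, -0.17896409,  0.00302367, -0.05855724,
       -0.01254207]), 'joint_efforts': array([ 4.51784013e-03, -4.49215364e+01, -2.31659013e+01, -4.37182382e-05,
        3.57108824e-03,  4.95522556e-05]), 'position': array([0.18318791, 0.51833115, 0.23079822]), 'tool_rot': array([[-6.63719291e-04,  3.33307114e-01,  9.42818077e-01],
       [-1.05515889e-03,  9.42817527e-01, -3.33307662e-01],
       [-9.99999223e-01, -1.21604560e-03, -2.74074217e-04]]), 'ft_force': array([-0.2195499 ,  0.77424185, -0.36875621]), 'wrist_torque': array([ 0.01403709, -0.01508924,  0.00798773]), 'grip_width': 0.08565987746689666}
```

View pics/top0.png

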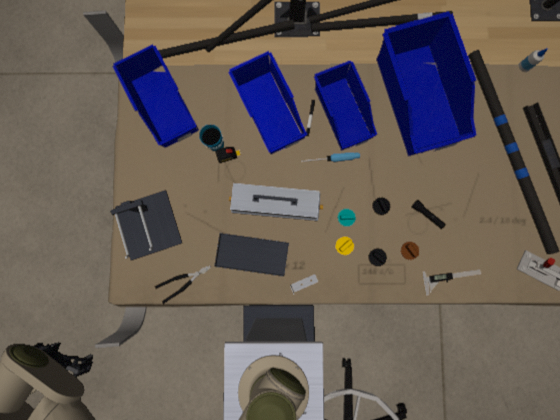

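View pics/side0.png

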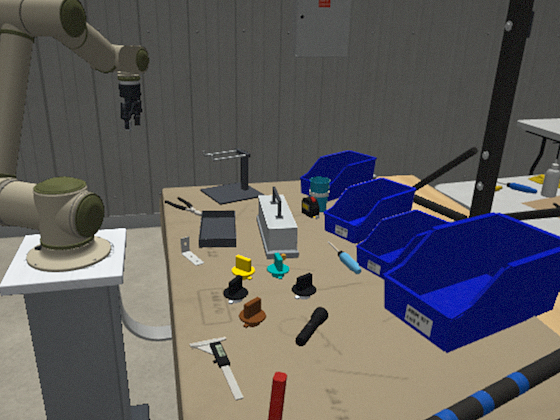

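Top view: hood at (275,202), stand (147,225), tray (252,254), two black caps at (381,206) and (377,257), decoys yellow/turquoise/brown. Side view agrees. Now measure.

```bash
cat > m0.py <<'E'
from h import *
im=cv2.imread('pics/top0.png'); d=np.load('top0.npy'); P=pts('top',d)
g=im.max(2)
def box(x0,y0,x1,y1):
    m=np.zeros(g.shape,bool); m[y0:y1,x0:x1]=1; return m
def rect(m,z,name):
    m=m.astype(np.uint8); n,l,st,c=cv2.connectedComponentsWithStats(m); k=1+st[1:,4].argmax()
    uv=np.argwhere(l==k)[:,::-1]
    X=ray('top',uv,z)[:,:2]
    r=cv2.minAreaRect((X*1000).astype(np.float32)); b=cv2.boxPoints(r)
    e=b[1]-b[0] if np.linalg.norm(b[1]-b[0])>np.linalg.norm(b[2]-b[1]) else b[2]-b[1]
    print(name,'ctr',np.round(r[0],1),'size',np.round(r[1],1),'long yaw',round(np.degrees(np.arctan2(e[1],e[0]))%180,1),'mean',(X.mean(0)*1000).round(1),'z med',np.median(P[...,2][l==k]).round(4),'n',len(uv))
Z=P[...,2]
rect(box(225,180,330,225)&(Z>.08)&(Z<.115),.093,'hood')
rect(box(225,180,330,225)&(Z>.13)&(Z<.17),.148,'bar')
rect(box(210,230,292,278)&(g<75),.015,'tray')
rect(box(105,185,190,265)&(g<75),.004,'stand foot')
rect(box(105,185,190,265)&(Z>.145),.16,'stand top')
for u,v in((381,206),(377,257)):
    rect(box(u-14,v-14,u+14,v+14)&(g<70)&(Z>.01),.03,'cap'); rect(box(u-14,v-14,u+14,v+14)&(Z>.045),.058,'bar')
import sys
a=cv2.resize(im[180:280,100:300],None,fx=4,fy=4,interpolation=cv2.INTER_CUBIC); cv2.imwrite('pics/c1.png',a)
E
python3 m0.py
```

```text
hood ctr [602.   -6.9] size [273.3  85.2] long yaw 84.4 mean [601.5  -7.2] z med 0.0923 n 2192
bar ctr [602.1  -7.4] size [127.2  11.4] long yaw 84.1 mean [602.1  -7.3] z med 0.1471 n 156
tray ctr [434.7  70.9] size [229.3 109.6] long yaw 81.8 mean [434.2  71.1] z med 0.0027 n 2364
stand foot ctr [532.4 425.3] size [191.5 197.1] long yaw 108.5 mean [533.9 416.6] z med 0.0099 n 2905
stand top ctr [516.8 410. ] size [164.6  98. ] long yaw 18.3 mean [535.9 416.6] z med 0.1603 n 506
cap ctr [ 589.7 -353.9] size [52.4 53.1] long yaw 178.5 mean [ 590.5 -353.8] z med 0.0238 n 236
bar ctr [ 590.9 -352.7] size [48.4 16. ] long yaw 25.1 mean [ 589.8 -353.4] z med 0.0556 n 73
cap ctr [ 425.6 -337.9] size [54.9 54.7] long yaw 88.5 mean [ 424.4 -337. ] z med 0.0232 n 248
bar ctr [ 423.  -336.5] size [46.2 14.7] long yaw 49.6 mean [ 423.  -336.6] z med 0.0558 n 71
```

```bash
python3 -c "
from h import *
im=cv2.imread('pics/top0.png');cv2.imwrite('pics/c2.png',np.vstack([cv2.resize(im[185:275,105:225],None,fx=5,fy=5,interpolation=cv2.INTER_CUBIC)]))"
```

```text
(no output)
```

View pics/c2.png

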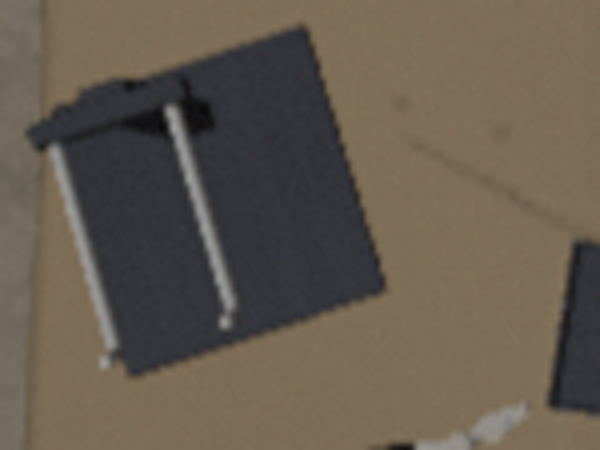

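```bash
cat >> m0.py <<'E'
print('---')
hsv=cv2.cvtColor(im,cv2.COLOR_BGR2HSV)
m=box(105,185,165,265)&(hsv[...,1]<60)&(g>95)&(Z>.10)
n,l,st,c=cv2.connectedComponentsWithStats(m.astype(np.uint8))
fs=[]
for k in range(1,n):
    if st[k,4]<25: continue
    uv=np.argwhere(l==k)[:,::-1]; X=ray('top',uv,.16)[:,:2]*1000
    mu=X.mean(0); w,V=np.linalg.eigh(np.cov(X.T)); a=V[:,1]*np.sign(V[0,1]); t=(X-mu)@a
    print('prong',st[k,4],mu.round(1),'yaw',np.degrees(np.arctan2(a[1],a[0])).round(1),'ends',(mu+a*t.min()).round(1),(mu+a*t.max()).round(1),'z',np.median(Z[l==k]).round(3)); fs.append((mu,a,t))
E
python3 m0.py | sed -n '/---/,$p'
```

```text
---
prong 111 [516.9 372. ] yaw 17.8 ends [450.7 350.7] [579.5 392.1] z 0.159
prong 113 [492.5 439.8] yaw 17.7 ends [428.  419.2] [555.8 459.9] z 0.159
```

```bash
cat > plan.py <<'E'
# python3 plan.py x y z yaw [x y z yaw ...]  -> tool-axis shift/turn per leg from the measured pose; rows needed
import sys; from h import *
s=sensors.observe(); p=np.array(s['position']); R=np.array(s['tool_rot']); 
yaw=np.degrees(np.arctan2(R[1,1],R[0,1]))
print('t',s['time_s'],'now',p.round(4),'yaw',yaw.round(2),'grip',s['grip_width'].round(4),'F',np.round(s['ft_force'],1),'q1,q6',s['q'][[0,5]].round(0),'tilt',np.degrees(np.arccos(-R[2,0])).round(2))
w=np.array(sys.argv[1:],float).reshape(-1,4)
for x,y,z,a in w:
    d=np.array([x,y,z])-p; c,sn=np.cos(np.radians(yaw)),np.sin(np.radians(yaw)); da=(a-yaw+180)%360-180
    print('translation',[round(float(v),4) for v in(-d[2],d[0]*c+d[1]*sn,d[0]*sn-d[1]*c)],'dr',[round(float(-np.radians(da)),4),0,0],'rows',max(np.linalg.norm(d)/.05,abs(da)/8.59).round(1))
    p=np.array([x,y,z]);yaw=a
E
python3 plan.py .32 .345 .24 45 .46 .17 .24 20 .602 -.0073 .2 -5.8 .602 -.0073 .124 -5.8
```

```text
Traceback (most recent call last):
  File "plan.py", line 5, in <module>
    print('t',s['time_s'],'now',p.round(4),'yaw',yaw.round(2),'grip',s['grip_width'].round(4),'F',np.round(s['ft_force'],1),'q1,q6',s['q'][[0,5]].round(0),'tilt',np.degrees(np.arccos(-R[2,0])).round(2))
                                                                     ^^^^^^^^^^^^^^^^^^^^^
AttributeError: 'float' object has no attribute 'round'
```

```bash
sed -i "s/s\['grip_width'\].round(4)/round(s['grip_width'],4)/" plan.py; python3 plan.py .32 .345 .24 45 .46 .17 .24 20 .602 -.0073 .2 -5.8 .602 -.0073 .124 -5.8
```

```text
t 0.1 now [0.1832 0.5183 0.2308] yaw 70.53 grip 0.0857 F [-0.2  0.8 -0.4] q1,q6 [ 58. -12.] tilt 0.07
translation [-0.0092, -0.1178, 0.1868] dr [0.4456, 0, 0] rows 4.4
translation [-0.0, -0.0247, 0.2227] dr [0.4363, 0, 0] rows 4.5
translation [0.04, 0.0728, 0.2152] dr [0.4503, 0, 0] rows 4.6
translation [0.076, 0.0, -0.0] dr [-0.0, 0, 0] rows 1.5
```

```bash
python3 -m crank '{"hand":[100,100,100,100,100],"translation":[[-0.009,-0.118,0.187],[-0.009,-0.118,0.187],[-0.009,-0.118,0.187],[-0.009,-0.118,0.187],[-0.009,-0.118,0.187]],"dr":[[0.445,0,0],[0.445,0,0],[0.445,0,0],[0.445,0,0],[0.445,0,0]]}' 40 && python3 -m crank '{"hand":[100,100,100,100,100],"translation":[[0,-0.025,0.223],[0,-0.025,0.223],[0,-0.025,0.223],[0,-0.025,0.223],[0,-0.025,0.223]],"dr":[[0.436,0,0],[0.436,0,0],[0.436,0,0],[0.436,0,0],[0.436,0,0]]}' && python3 plan.py .602 -.0073 .2 -5.8 .602 -.0073 .124 -5.8
```

```text
time_s: 0.6
position: [0.322, 0.3423, 0.2403]
tool_rot: [[0.0, 0.709, 0.705], [-0.001, 0.705, -0.709], [-1.0, -0.0, 0.001]]
ft_force: [-0.5, 0.7, -0.4]
grip_width: 0.0517
time_s: 1.1
position: [0.4622, 0.1667, 0.2399]
tool_rot: [[-0.0, 0.94, 0.34], [-0.001, 0.34, -0.94], [-1.0, -0.0, 0.0]]
ft_force: [0.2, 0.6, -0.1]
grip_width: 0.0518
t 1.1 now [0.4622 0.1667 0.2399] yaw 19.87 grip 0.0518 F [ 0.2  0.6 -0.1] q1,q6 [  6. -14.] tilt 0.03
translation [0.0399, 0.0723, 0.2112] dr [0.4481, 0, 0] rows 4.5
translation [0.076, 0.0, -0.0] dr [-0.0, 0, 0] rows 1.5
```

```bash
python3 -m crank '{"hand":[100,100,100,100,100],"translation":[[0.04,0.0725,0.211],[0.04,0.0725,0.211],[0.04,0.0725,0.211],[0.04,0.0725,0.211],[0.04,0.0725,0.211]],"dr":[[0.448,0,0],[0.448,0,0],[0.448,0,0],[0.448,0,0],[0.448,0,0]]}' && python3 -m crank '{"hand":[100,100,100],"translation":[[0.04,0,0],[0.04,0,0],[0.04,0,0]],"dr":[[0,0,0],[0,0,0],[0,0,0]]}' && python3 - <<'E'
from h import *
im,d=grab('top'); im2,_=grab('side')
cv2.imwrite('pics/v1.png',np.hstack([cv2.resize(im[160:250,220:340],(400,300)),cv2.resize(im2[170:260,235:355],(400,300))]))
E
python3 plan.py .602 -.0073 .124 -5.8
```

```text
time_s: 1.6
position: [0.6022, -0.0068, 0.1986]
tool_rot: [[-0.002, 0.995, -0.101], [-0.0, -0.101, -0.995], [-1.0, -0.002, 0.0]]
ft_force: [0.4, 0.1, 0.5]
grip_width: 0.0517
time_s: 1.9
position: [0.6005, -0.0033, 0.1605]
tool_rot: [[-0.002, 0.995, -0.098], [0.0, -0.098, -0.995], [-1.0, -0.002, -0.0]]
ft_force: [0.1, 0.0, 0.5]
grip_width: 0.052
t 2.0 now [ 0.6013 -0.0032  0.1622] yaw -5.57 grip 0.0519 F [ 0.4 -0.7 -0.8] q1,q6 [-12.  -6.] tilt 0.14
translation [0.0382, 0.0011, 0.004] dr [0.0041, 0, 0] rows 0.8
```

View pics/v1.png

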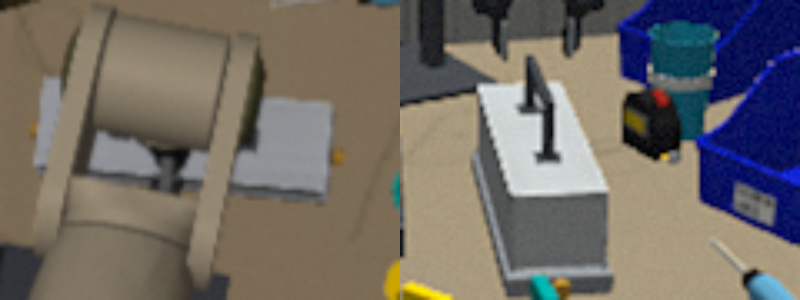

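Fingers straddle the bar (side crop: fingers at (500,30) and (575,30) either side of the handle). Descend, grip, lift.

```bash
python3 -m crank '{"hand":[100,100,100],"translation":[[0.038,0.001,0.004],[0.038,0.001,0.004],[0.038,0.001,0.004]],"dr":[[0.004,0,0],[0.004,0,0],[0.004,0,0]]}' && python3 -m crank '{"hand":[255,255,255,255,255],"translation":[[0,0,0],[0,0,0],[0,0,0],[0,0,0],[0,0,0]],"dr":[[0,0,0],[0,0,0],[0,0,0],[0,0,0],[0,0,0]]}' 70 && python3 -m crank '{"hand":[255,255,255,255,255],"translation":[[-0.015,0,0],[-0.03,0,0],[-0.05,0,0],[-0.08,0,0],[-0.11,0,0]],"dr":[[0,0,0],[0,0,0],[0,0,0],[0,0,0],[0,0,0]]}' && python3 plan.py .49 .18 .24 6 .385 .368 .20 17.75 .385 .368 .173 17.75 .499 .404 .173 17.75
```

```text
time_s: 2.3
position: [0.6017, -0.0074, 0.1238]
tool_rot: [[0.001, 0.995, -0.101], [-0.0, -0.101, -0.995], [-1.0, 0.001, 0.0]]
ft_force: [0.5, -0.5, 0.5]
grip_width: 0.0521
time_s: 2.8
position: [0.6024, -0.0078, 0.1235]
tool_rot: [[0.003, 0.995, -0.102], [-0.0, -0.102, -0.995], [-1.0, 0.003, 0.0]]
ft_force: [2.9, 0.7, 6.5]
grip_width: 0.0086
time_s: 3.3
position: [0.6006, -0.0076, 0.2322]
tool_rot: [[-0.004, 0.995, -0.102], [0.001, -0.102, -0.995], [-1.0, -0.004, -0.0]]
ft_force: [0.8, -0.4, -3.4]
grip_width: 0.0088
t 3.3 now [ 0.6006 -0.0076  0.2322] yaw -5.85 grip 0.0088 F [ 0.8 -0.4 -3.4] q1,q6 [-12.  -6.] tilt 0.21
translation [-0.0078, -0.1292, -0.1754] dr [-0.2068, 0, 0] rows 4.4
translation [0.04, -0.0848, -0.1979] dr [-0.2051, 0, 0] rows 4.4
translation [0.027, 0.0, 0.0] dr [-0.0, 0, 0] rows 0.5
translation [-0.0, 0.1195, 0.0005] dr [-0.0, 0, 0] rows 2.4
```

```bash
python3 plan.py .45 .09 .24 4 .36 .24 .22 15 .385 .368 .173 17.75 .499 .404 .173 17.75
```

```text
t 3.3 now [ 0.6006 -0.0076  0.2322] yaw -5.85 grip 0.0088 F [ 0.8 -0.4 -3.4] q1,q6 [-12.  -6.] tilt 0.21
translation [-0.0078, -0.1598, -0.0818] dr [-0.1718, 0, 0] rows 3.6
translation [0.02, -0.0793, -0.1559] dr [-0.192, 0, 0] rows 3.5
translation [0.047, 0.0573, -0.1172] dr [-0.048, 0, 0] rows 2.8
translation [-0.0, 0.1195, 0.0005] dr [-0.0, 0, 0] rows 2.4
```

```bash
python3 -m crank '{"hand":[255,255,255,255,255],"translation":[[-0.002,-0.025,-0.013],[-0.004,-0.06,-0.03],[-0.006,-0.10,-0.05],[-0.008,-0.14,-0.07],[-0.008,-0.16,-0.082]],"dr":[[-0.03,0,0],[-0.07,0,0],[-0.11,0,0],[-0.15,0,0],[-0.172,0,0]]}' && python3 -m crank '{"hand":[255,255,255,255,255],"translation":[[0.003,-0.013,-0.025],[0.008,-0.03,-0.06],[0.012,-0.05,-0.10],[0.017,-0.07,-0.14],[0.02,-0.079,-0.156]],"dr":[[-0.03,0,0],[-0.07,0,0],[-0.11,0,0],[-0.16,0,0],[-0.192,0,0]]}' && python3 -m crank '{"hand":[255,255,255,255,255],"translation":[[0.01,0.011,-0.023],[0.02,0.023,-0.047],[0.03,0.036,-0.075],[0.04,0.05,-0.105],[0.047,0.057,-0.117]],"dr":[[-0.01,0,0],[-0.02,0,0],[-0.03,0,0],[-0.04,0,0],[-0.048,0,0]]}' && python3 - <<'E'
from h import *
grab('top','top2.png'); im2,_=grab('side'); im=cv2.imread('pics/top2.png')
cv2.imwrite('pics/v2.png',np.hstack([cv2.resize(im[175:310,100:280],(400,300)),cv2.resize(im2[90:225,150:330],(400,300))]))
E
python3 plan.py .385 .368 .173 17.75 .499 .404 .173 17.75
```

```text
time_s: 3.8
position: [0.4472, 0.0915, 0.24]
tool_rot: [[-0.003, 0.997, 0.072], [0.0, 0.072, -0.997], [-1.0, -0.003, -0.001]]
ft_force: [0.7, -0.8, -3.6]
grip_width: 0.0082
time_s: 4.3
position: [0.3581, 0.2421, 0.2195]
tool_rot: [[-0.003, 0.965, 0.263], [-0.0, 0.263, -0.965], [-1.0, -0.003, -0.001]]
ft_force: [0.4, -0.6, -3.8]
grip_width: 0.0085
time_s: 4.8
position: [0.3851, 0.3697, 0.1718]
tool_rot: [[-0.002, 0.952, 0.307], [-0.001, 0.307, -0.952], [-1.0, -0.002, 0.0]]
ft_force: [-0.4, -0.2, -3.2]
grip_width: 0.0084
t 4.9 now [0.3851 0.3685 0.1716] yaw 17.86 grip 0.0084 F [ 0.2 -0.3 -3.1] q1,q6 [31. 13.] tilt 0.21
translation [-0.0014, -0.0002, 0.0005] dr [0.002, 0, 0] rows 0.0
translation [-0.0, 0.1195, 0.0005] dr [-0.0, 0, 0] rows 2.4
```

View pics/v2.png

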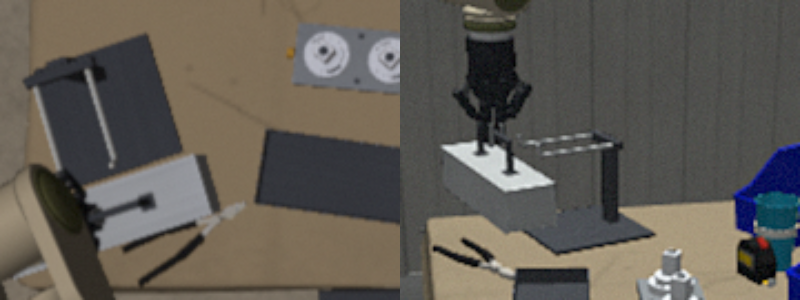

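Hood held level, prongs (side crop (525,145)) lie between plate and bar. Advance and lower.

```bash
python3 -m crank '{"hand":[255,255,255,255,255],"translation":[[-0.001,0.02,0],[-0.001,0.045,0],[-0.001,0.075,0],[-0.001,0.105,0],[-0.001,0.119,0]],"dr":[[0,0,0],[0,0,0],[0,0,0],[0,0,0],[0,0,0]]}' && python3 -m crank '{"hand":[255,255,255,255],"translation":[[0.006,0,0],[0.012,0,0],[0.018,0,0],[0.022,0,0]],"dr":[[0,0,0],[0,0,0],[0,0,0],[0,0,0]]}' && python3 - <<'E'
from h import *
grab('top','top3.png'); im2,d=grab('side'); im=cv2.imread('pics/top3.png'); 
cv2.imwrite('pics/v3.png',np.hstack([cv2.resize(im[160:295,90:270],(400,300)),cv2.resize(im2[100:190,170:290],(400,300),interpolation=cv2.INTER_CUBIC)]))
E
python3 plan.py
```

```text
time_s: 5.4
position: [0.5009, 0.403, 0.1742]
tool_rot: [[-0.0, 0.953, 0.303], [-0.001, 0.303, -0.953], [-1.0, -0.0, 0.001]]
ft_force: [-0.8, -0.1, -4.3]
grip_width: 0.009
time_s: 5.8
position: [0.498, 0.4039, 0.1518]
tool_rot: [[-0.001, 0.952, 0.305], [-0.001, 0.305, -0.952], [-1.0, -0.001, 0.0]]
ft_force: [-0.0, -0.8, -3.1]
grip_width: 0.0086
t 5.9 now [0.4983 0.404  0.1518] yaw 17.78 grip 0.0087 F [ 0.2 -0.1 -4.2] q1,q6 [28. 11.] tilt 0.08
```

View pics/v3.png

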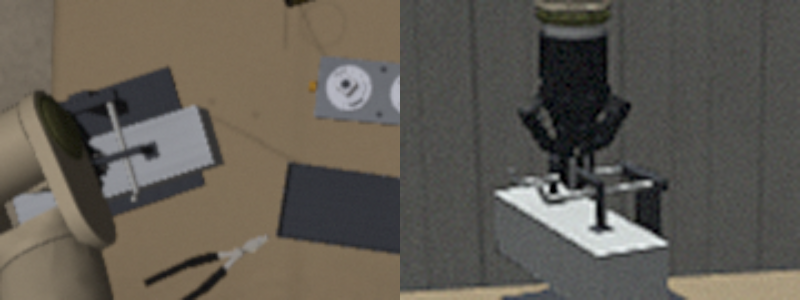

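Prongs pass under the bar, above the plate. Lower in small steps until the weight comes off.

```bash
python3 -m crank '{"hand":[255,255],"translation":[[0.003,0,0],[0.003,0,0]],"dr":[[0,0,0],[0,0,0]]}' && python3 -m crank '{"hand":[255,255],"translation":[[0.002,0,0],[0.002,0,0]],"dr":[[0,0,0],[0,0,0]]}' && python3 -m crank '{"hand":[255,255],"translation":[[0.001,0,0],[0.001,0,0]],"dr":[[0,0,0],[0,0,0]]}'
```

```text
time_s: 6.1
position: [0.4988, 0.4043, 0.1491]
tool_rot: [[-0.0, 0.952, 0.305], [-0.0, 0.305, -0.952], [-1.0, -0.0, 0.0]]
ft_force: [-0.0, 0.3, -2.6]
grip_width: 0.0088
time_s: 6.3
position: [0.4989, 0.4043, 0.1471]
tool_rot: [[-0.0, 0.952, 0.305], [-0.0, 0.305, -0.952], [-1.0, -0.0, 0.0]]
ft_force: [0.3, 0.0, -2.5]
grip_width: 0.0084
time_s: 6.5
position: [0.499, 0.4043, 0.1462]
tool_rot: [[-0.0, 0.952, 0.305], [-0.0, 0.305, -0.952], [-1.0, -0.0, 0.0]]
ft_force: [-0.2, 0.2, -3.4]
grip_width: 0.0088
```

```bash
python3 -m crank '{"hand":[255,255],"translation":[[0.001,0,0],[0.001,0,0]],"dr":[[0,0,0],[0,0,0]]}' && python3 -m crank '{"hand":[255,255],"translation":[[0.001,0,0],[0.001,0,0]],"dr":[[0,0,0],[0,0,0]]}' && python3 -m crank '{"hand":[255,255],"translation":[[0.001,0,0],[0.001,0,0]],"dr":[[0,0,0],[0,0,0]]}'
```

```text
time_s: 6.7
position: [0.499, 0.4043, 0.1452]
tool_rot: [[-0.0, 0.952, 0.305], [-0.0, 0.305, -0.952], [-1.0, -0.0, 0.0]]
ft_force: [1.2, 0.3, -3.3]
grip_width: 0.0082
time_s: 6.9
position: [0.499, 0.4043, 0.1449]
tool_rot: [[0.001, 0.952, 0.305], [0.0, 0.305, -0.952], [-1.0, 0.001, -0.0]]
ft_force: [-1.9, -1.7, 2.1]
grip_width: 0.0085
time_s: 7.1
position: [0.4991, 0.4043, 0.1448]
tool_rot: [[0.001, 0.952, 0.305], [0.001, 0.305, -0.952], [-1.0, 0.002, -0.0]]
ft_force: [-3.8, -2.3, 7.6]
grip_width: 0.0086
```

Seated on the prongs (force reversed). Release, rise, look at both hood and block.

```bash
python3 -m crank '{"hand":[200,150,100,100,100],"translation":[[-0.002,0,0],[-0.002,0,0],[-0.002,0,0],[-0.002,0,0],[-0.002,0,0]],"dr":[[0,0,0],[0,0,0],[0,0,0],[0,0,0],[0,0,0]]}' && python3 -m crank '{"hand":[100,100,100,100,100],"translation":[[-0.02,0,0],[-0.05,0,0],[-0.09,0,0],[-0.13,0,0],[-0.13,0,0]],"dr":[[0,0,0],[0,0,0],[0,0,0],[0,0,0],[0,0,0]]}' && python3 - <<'E'
from h import *
im,d=grab('top','top4.png'); im2,d2=grab('side','side4.png'); np.save('top4.npy',d); np.save('side4.npy',d2)
cv2.imwrite('pics/v4.png',np.hstack([cv2.resize(im[170:245,220:330],(440,300),interpolation=cv2.INTER_CUBIC),cv2.resize(im2[100:230,170:325],(358,300),interpolation=cv2.INTER_CUBIC)]))
E
python3 plan.py
```

```text
time_s: 7.6
position: [0.499, 0.4043, 0.1452]
tool_rot: [[-0.0, 0.952, 0.305], [-0.0, 0.305, -0.952], [-1.0, -0.0, 0.0]]
ft_force: [0.8, -0.4, 0.2]
grip_width: 0.0519
time_s: 8.1
position: [0.5002, 0.405, 0.2814]
tool_rot: [[0.01, 0.952, 0.305], [0.005, 0.305, -0.952], [-1.0, 0.011, -0.002]]
ft_force: [1.2, 0.1, 0.3]
grip_width: 0.0522
t 8.2 now [0.499  0.4043 0.2757] yaw 17.76 grip 0.0518 F [-0.5  0.3 -1.1] q1,q6 [28. 11.] tilt 0.07
```

View pics/v4.png

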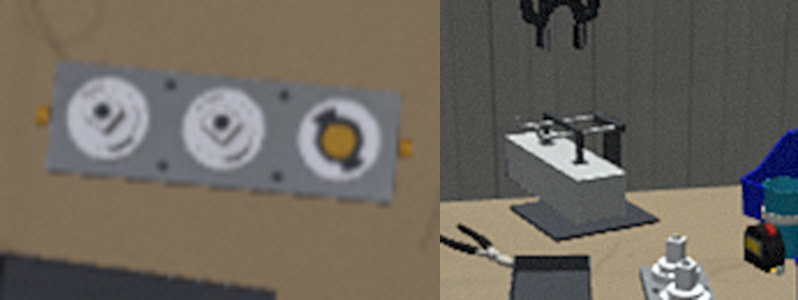

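Hood hangs level on both prongs (side crop, bar at (575,130)). Plugs sit in the +y and middle necks (crop (105,110), (222,122)); −y neck is open (340,138), slots at about 32°.

```bash
cat > m1.py <<'E'
from h import *
im=cv2.imread('pics/top4.png'); d=np.load('top4.npy'); Z=pts('top',d)[...,2]
hsv=cv2.cvtColor(im,cv2.COLOR_BGR2HSV); g=im.max(2)
m=np.zeros(g.shape,bool); m[175:232,225:330]=1
b=(m&(hsv[...,1]<45)&(g>85)).astype(np.uint8); b=cv2.morphologyEx(b,cv2.MORPH_CLOSE,np.ones((7,7),np.uint8)); 
n,l,st,c=cv2.connectedComponentsWithStats(b); k=1+st[1:,4].argmax(); 
cnt=max(cv2.findContours((l==k).astype(np.uint8),cv2.RETR_EXTERNAL,cv2.CHAIN_APPROX_NONE)[0],key=len)[:,0]
X=ray('top',np.argwhere(l==k)[:,::-1],.02)[:,:2]*1000
r=cv2.minAreaRect(X.astype(np.float32)); print('block',np.round(r,1) if 0 else r,'mean',X.mean(0).round(1)); w,V=np.linalg.eigh(np.cov(X.T)); print('yaw',np.degrees(np.arctan2(V[1,1],V[0,1]))%180)
for t in(160,175):
    w=(m&(g>t)&(hsv[...,1]<45)).astype(np.uint8); w=cv2.morphologyEx(w,cv2.MORPH_CLOSE,np.ones((3,3),np.uint8))
    for cc in cv2.findContours(w,cv2.RETR_EXTERNAL,cv2.CHAIN_APPROX_NONE)[0]:
        if len(cc)<30: continue
        Y=(ray('top',cc[:,0],.034)[:,:2]*1000).astype(np.float32); e=cv2.fitEllipse(Y); print(t,'collar',np.round(e[0],1),np.round(e[1],1),'enc',np.round(cv2.minEnclosingCircle(Y)[0],1))
for z0,z1,z in((.068,.09,.08),(.06,.09,.08)):
    n,l,st,c=cv2.connectedComponentsWithStats((m&(Z>z0)&(Z<z1)).astype(np.uint8))
    for k in range(1,n):
        if st[k,4]<15: continue
        Y=ray('top',np.argwhere(l==k)[:,::-1],z)[:,:2]*1000; r=cv2.minAreaRect(Y.astype(np.float32)); print('head',Y.mean(0).round(1),np.round(r[1],1),round(r[2],1),st[k,4])
br=(m&(hsv[...,1]>120)&(hsv[...,0]>10)&(hsv[...,0]<35)&(g>100)); br[:,:295]=0; br[:,313:]=0
uv=np.argwhere(br)[:,::-1]; print('plunger z?',np.median(Z[br]),ray('top',uv,.026).mean(0)*1000,len(uv))
# hood bar now
mm=np.zeros(g.shape,bool); mm[190:260,100:190]=1
E
python3 m1.py
```

```text
block ((604.1091918945312, -8.000900268554688), (288.2460632324219, 94.27050018310547), 84.35321044921875) mean [604.2  -4.8]
yaw 84.26163269917633
160 collar [ 595.2 -102.8] [62.4 63. ] enc [ 595.  -102.8]
160 collar [604.5  -8.4] [62.2 63.2] enc [604.2  -8.5]
160 collar [613.7  86.6] [61.8 63.1] enc [613.1  86.5]
175 collar [588.3 -87.4] [25.7 45. ] enc [590.2 -90.2]
175 collar [ 600.6 -115.6] [31.2 46.3] enc [ 599.9 -114.8]
175 collar [604.6  -8.3] [53.6 63.2] enc [605.2  -8.3]
175 collar [614.1  87. ] [52.7 64.4] enc [614.   86.2]
head [610.9  86.1] [24.9 22.3] 45.0 60
head [601.9  -7.8] [22.5 22.4] 44.7 58
head [610.5  85.7] [24.9 22.3] 45.0 63
head [601.5  -8.1] [22.6 22.4] 44.7 60
plunger z? 0.024974340895113523 [ 595.20302901 -102.9734312    26.        ] 57
```

```bash
cat > m2.py <<'E'
from h import *
im=cv2.imread('pics/side4.png'); d=np.load('side4.npy'); P=pts('side',d)
C=[(595.2,-102.8),(604.5,-8.4),(613.7,86.6)]
for i,(x,y) in enumerate(C):
    R=np.hypot(P[...,0]*1000-x,P[...,1]*1000-y)
    for z0,z1,nm in((.030,.038,'collar'),(.073,.087,'headtop')):
        m=(R<45)&(P[...,2]>z0)&(P[...,2]<z1)
        if m.sum()>8:
            Q=P[m]*1000; e=cv2.minEnclosingCircle(Q[:,:2].astype(np.float32)); print(i,nm,m.sum(),'mean',Q.mean(0).round(1),'circ',np.round(e[0],1),round(e[1],1))
uv=proj('side',[[.5952,-.1028,.034]])[0]; print('proj neck0',uv)
g=im.max(2); hsv=cv2.cvtColor(im,cv2.COLOR_BGR2HSV)
m=np.zeros(g.shape,np.uint8); u,v=uv.astype(int); m[v-16:v+16,u-24:u+24]=1
for t in(150,165):
    w=((m>0)&(g>t)&(hsv[...,1]<45)).astype(np.uint8)
    cs=max(cv2.findContours(w,cv2.RETR_EXTERNAL,cv2.CHAIN_APPROX_NONE)[0],key=len)
    Y=(ray('side',cv2.convexHull(cs)[:,0],.034)[:,:2]*1000).astype(np.float32); e=cv2.fitEllipse(Y); print(t,np.round(e[0],1),np.round(e[1],1),np.round(cv2.minEnclosingCircle(Y),1) if 0 else cv2.minEnclosingCircle(Y))
br=(m>0)&(hsv[...,1]>110)&(hsv[...,0]>10)&(hsv[...,0]<35); q=np.argwhere(br)[:,::-1]; print('plunger',ray('side',q,.026).mean(0)*1000,len(q))
a=im[v-40:v+30,u-50:u+50]; cv2.imwrite('pics/v5.png',cv2.resize(a,(700,490),interpolation=cv2.INTER_CUBIC))
E
python3 m2.py
```

```text
0 collar 114 mean [ 593.5 -107.9   32.1] circ [ 594.7 -105.6] 35.6
1 collar 76 mean [601.3 -24.2  32.5] circ [602.2 -12.9] 34.4
1 headtop 35 mean [602.6 -13.9  76.8] circ [603.2 -10.7] 19.1
2 collar 28 mean [596.   75.8  32.2] circ [611.8  80.6] 34.4
2 headtop 30 mean [611.4  80.2  76.7] circ [614.3  81.2] 16.9
proj neck0 [279.87484754 240.35814024]
150 [594.3 -72. ] [106.8 299. ] ((590.8468627929688, -77.85298919677734), 108.97062683105469)
165 [ 582.8 -107. ] [ 87.8 142.2] ((572.7805786132812, -116.25926971435547), 62.043174743652344)
plunger [ 591.88116154 -130.50897868   26.        ] 25
```

View pics/v5.png

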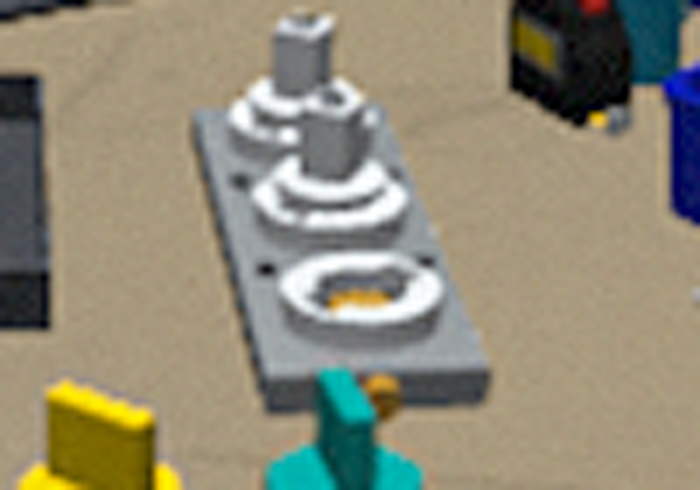

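```bash
python3 plan.py .56 .20 .25 -12 .6035 -.0083 .15 -41.5 .6035 -.0083 .052 -41.5
```

```text
t 8.2 now [0.499  0.4043 0.2757] yaw 17.76 grip 0.0518 F [-0.5  0.3 -1.1] q1,q6 [28. 11.] tilt 0.07
translation [0.0257, -0.0043, 0.2132] dr [0.5194, 0, 0] rows 4.3
translation [0.1, 0.0859, 0.1947] dr [0.5149, 0, 0] rows 4.7
translation [0.098, 0.0, -0.0] dr [-0.0, 0, 0] rows 2.0
```

```bash
python3 -m crank '{"hand":[100,100,100,100,100],"translation":[[0.026,-0.004,0.213],[0.026,-0.004,0.213],[0.026,-0.004,0.213],[0.026,-0.004,0.213],[0.026,-0.004,0.213]],"dr":[[0.519,0,0],[0.519,0,0],[0.519,0,0],[0.519,0,0],[0.519,0,0]]}' && python3 -m crank '{"hand":[100,100,100,100,100],"translation":[[0.1,0.086,0.195],[0.1,0.086,0.195],[0.1,0.086,0.195],[0.1,0.086,0.195],[0.1,0.086,0.195]],"dr":[[0.515,0,0],[0.515,0,0],[0.515,0,0],[0.515,0,0],[0.515,0,0]]}' && python3 -m crank '{"hand":[100],"translation":[[0,0,0]],"dr":[[0,0,0]]}' && python3 plan.py .6035 -.0083 .052 -41.5
```

```text
time_s: 8.7
position: [0.5606, 0.1961, 0.2469]
tool_rot: [[-0.004, 0.977, -0.213], [-0.001, -0.213, -0.977], [-1.0, -0.004, 0.002]]
ft_force: [0.7, 0.5, -0.7]
grip_width: 0.0516
time_s: 9.2
position: [0.6032, -0.0103, 0.1465]
tool_rot: [[-0.004, 0.748, -0.664], [0.001, -0.664, -0.748], [-1.0, -0.003, 0.002]]
ft_force: [0.4, 0.1, -0.0]
grip_width: 0.0521
time_s: 9.3
position: [0.603, -0.0114, 0.1456]
tool_rot: [[-0.006, 0.747, -0.665], [0.001, -0.665, -0.747], [-1.0, -0.005, 0.003]]
ft_force: [-0.1, -0.1, -0.4]
grip_width: 0.0518
t 9.3 now [ 0.603  -0.0114  0.1456] yaw -41.68 grip 0.0518 F [-0.1 -0.1 -0.4] q1,q6 [-12.  29.] tilt 0.35
translation [0.0936, -0.0017, -0.0026] dr [-0.0031, 0, 0] rows 1.9
```

```bash
python3 -m crank '{"hand":[100,100,100,100,100],"translation":[[0.04,-0.002,-0.002],[0.055,-0.002,-0.002],[0.055,-0.002,-0.002],[0.055,-0.002,-0.002],[0.055,-0.002,-0.002]],"dr":[[0,0,0],[0,0,0],[0,0,0],[0,0,0],[0,0,0]]}' && python3 plan.py .6035 -.0083 .052 -41.5
```

```text
time_s: 9.8
position: [0.6042, -0.0051, 0.0956]
tool_rot: [[0.002, 0.75, -0.662], [-0.0, -0.662, -0.75], [-1.0, 0.002, -0.001]]
ft_force: [-0.8, -0.3, -0.3]
grip_width: 0.0516
t 9.8 now [ 0.6042 -0.0051  0.0956] yaw -41.43 grip 0.0516 F [-0.8 -0.3 -0.3] q1,q6 [-12.  30.] tilt 0.12
translation [0.0436, 0.0016, 0.0029] dr [0.0011, 0, 0] rows 0.9
```

```bash
python3 -m crank '{"hand":[100,100,100,100,100],"translation":[[0.02,0.0016,0.003],[0.035,0.0016,0.003],[0.0435,0.0016,0.003],[0.0435,0.0016,0.003],[0.0435,0.0016,0.003]],"dr":[[0,0,0],[0,0,0],[0,0,0],[0,0,0],[0,0,0]]}' && python3 -m crank '{"hand":[150,255,255,255,255],"translation":[[0,0,0],[0,0,0],[0,0,0],[0,0,0],[0,0,0]],"dr":[[0,0,0],[0,0,0],[0,0,0],[0,0,0],[0,0,0]]}' 60 && python3 plan.py
```

```text
time_s: 10.3
position: [0.6034, -0.0088, 0.0517]
tool_rot: [[0.001, 0.749, -0.662], [-0.0, -0.662, -0.749], [-1.0, 0.001, -0.001]]
ft_force: [1.0, -0.3, -0.8]
grip_width: 0.0521
time_s: 10.8
position: [0.6033, -0.0089, 0.0516]
tool_rot: [[0.001, 0.749, -0.662], [-0.0, -0.662, -0.749], [-1.0, 0.001, -0.001]]
ft_force: [-0.3, 0.9, 6.3]
grip_width: 0.0231
t 10.8 now [ 0.6033 -0.0089  0.0516] yaw -41.48 grip 0.0231 F [-0.3  0.9  6.3] q1,q6 [-12.  29.] tilt 0.08
```

```bash
python3 -m crank '{"hand":[255,255,255,255,255],"translation":[[0.0015,0,0],[0.0025,0,0],[0.0025,0,0],[0.0025,0,0],[0.0025,0,0]],"dr":[[0,0,0],[0,0,0],[-0.14,0,0],[-0.28,0,0],[-0.42,0,0]]}' && python3 -m crank '{"hand":[255,255,255,255,255],"translation":[[0,0,0],[0,0,0],[0,0,0],[0,0,0],[0,0,0]],"dr":[[-0.14,0,0],[-0.28,0,0],[-0.42,0,0],[-0.56,0,0],[-0.68,0,0]]}' && python3 -m crank '{"hand":[255,255,255,255],"translation":[[0,0,0],[0,0,0],[0,0,0],[0,0,0]],"dr":[[-0.12,0,0],[-0.134,0,0],[-0.134,0,0],[-0.134,0,0]]}' && python3 plan.py
```

```text
time_s: 11.3
position: [0.6039, -0.0088, 0.0498]
tool_rot: [[0.003, 0.956, -0.294], [-0.0, -0.294, -0.956], [-1.0, 0.003, -0.001]]
ft_force: [1.0, 1.5, 9.6]
grip_width: 0.0231
time_s: 11.8
position: [0.6038, -0.0087, 0.0497]
tool_rot: [[0.003, 0.928, 0.372], [-0.0, 0.372, -0.928], [-1.0, 0.003, 0.001]]
ft_force: [-0.2, 1.7, 9.3]
grip_width: 0.0231
time_s: 12.2
position: [0.6039, -0.0088, 0.0498]
tool_rot: [[0.003, 0.873, 0.488], [-0.0, 0.488, -0.873], [-1.0, 0.003, 0.002]]
ft_force: [0.2, 2.0, 9.8]
grip_width: 0.023
t 12.2 now [ 0.6039 -0.0088  0.0498] yaw 29.23 grip 0.023 F [0.2 2.  9.8] q1,q6 [-12. -41.] tilt 0.19
```

```bash
python3 -m crank '{"hand":[255,255,255,255],"translation":[[-0.004,0,0],[-0.008,0,0],[-0.012,0,0],[-0.016,0,0]],"dr":[[0,0,0],[0,0,0],[0,0,0],[0,0,0]]}' && python3 -m crank '{"hand":[255,255,255,255,255],"translation":[[-0.015,0,0],[-0.04,0,0],[-0.06,0,0],[-0.06,0,0],[-0.06,0,0]],"dr":[[0,0,0],[0,0,0],[0,0,0],[0,0,0],[0,0,0]]}' && python3 plan.py .444 .1403 .11 -8.2 .444 .1403 .036 -8.2
```

```text
time_s: 12.6
position: [0.6026, -0.0089, 0.0642]
tool_rot: [[-0.001, 0.873, 0.488], [0.0, 0.488, -0.873], [-1.0, -0.001, -0.001]]
ft_force: [0.3, -0.0, -0.6]
grip_width: 0.0231
time_s: 13.1
position: [0.6024, -0.0088, 0.1237]
tool_rot: [[-0.001, 0.873, 0.488], [0.0, 0.488, -0.873], [-1.0, -0.001, -0.001]]
ft_force: [0.4, -0.2, -1.1]
grip_width: 0.0233
t 13.1 now [ 0.6024 -0.0088  0.1237] yaw 29.22 grip 0.0233 F [ 0.4 -0.2 -1.1] q1,q6 [-12. -41.] tilt 0.06
translation [0.0137, -0.0655, -0.2075] dr [0.6531, 0, 0] rows 4.4
translation [0.074, 0.0, -0.0] dr [-0.0, 0, 0] rows 1.5
```

```bash
python3 -m crank '{"hand":[255,255,255,255,255],"translation":[[0,-0.012,-0.036],[0,-0.026,-0.083],[0,-0.04,-0.128],[0,-0.055,-0.175],[0,-0.0655,-0.2075]],"dr":[[0.13,0,0],[0.26,0,0],[0.39,0,0],[0.53,0,0],[0.653,0,0]]}' && python3 -m crank '{"hand":[255,255,255,255,255],"translation":[[0.03,0,0],[0.06,0,0],[0.08,0,0],[0.088,0,0],[0.088,0,0]],"dr":[[0,0,0],[0,0,0],[0,0,0],[0,0,0],[0,0,0]]}' && python3 -m crank '{"hand":[210,150,100,100],"translation":[[0,0,0],[0,0,0],[0,0,0],[0,0,0]],"dr":[[0,0,0],[0,0,0],[0,0,0],[0,0,0]]}' && python3 -m crank '{"hand":[100,100,100],"translation":[[-0.03,0,0],[-0.08,0,0],[-0.09,0,0]],"dr":[[0,0,0],[0,0,0],[0,0,0]]}' && python3 plan.py .6125 .0863 .12 -41.5 .6125 .0863 .0516 -41.5
```

```text
time_s: 13.6
position: [0.4411, 0.1417, 0.123]
tool_rot: [[-0.004, 0.989, -0.147], [0.0, -0.147, -0.989], [-1.0, -0.004, 0.001]]
ft_force: [0.4, 0.2, -1.2]
grip_width: 0.0229
time_s: 14.1
position: [0.4436, 0.1401, 0.0351]
tool_rot: [[-0.003, 0.99, -0.143], [-0.0, -0.143, -0.99], [-1.0, -0.003, 0.001]]
ft_force: [0.0, 0.5, -0.7]
grip_width: 0.0231
time_s: 14.5
position: [0.4447, 0.1402, 0.0369]
tool_rot: [[0.001, 0.99, -0.143], [0.0, -0.143, -0.99], [-1.0, 0.001, -0.0]]
ft_force: [-0.4, 0.3, -0.6]
grip_width: 0.0517
time_s: 14.8
position: [0.4463, 0.1405, 0.1308]
tool_rot: [[0.008, 0.99, -0.142], [0.0, -0.142, -0.99], [-1.0, 0.008, -0.002]]
ft_force: [-0.3, -0.1, -0.7]
grip_width: 0.0516
t 14.8 now [0.4463 0.1405 0.1308] yaw -8.18 grip 0.0516 F [-0.3 -0.1 -0.7] q1,q6 [ 3. 11.] tilt 0.47
translation [0.0108, 0.1722, 0.03] dr [0.5816, 0, 0] rows 3.9
translation [0.0684, 0.0, -0.0] dr [-0.0, 0, 0] rows 1.4
```

```bash
python3 -m crank '{"hand":[100,100,100,100,100],"translation":[[0.01,0.174,0.03],[0.01,0.174,0.03],[0.01,0.174,0.03],[0.01,0.174,0.03],[0.01,0.174,0.03]],"dr":[[0.582,0,0],[0.582,0,0],[0.582,0,0],[0.582,0,0],[0.582,0,0]]}' && python3 -m crank '{"hand":[100,100,100,100],"translation":[[0.01,0,0],[0.015,0,0],[0.015,0,0],[0.015,0,0]],"dr":[[0,0,0],[0,0,0],[0,0,0],[0,0,0]]}' && python3 plan.py .6127 .0862 .0516 -41.5
```

```text
time_s: 15.3
position: [0.6148, 0.0842, 0.115]
tool_rot: [[0.0, 0.745, -0.667], [-0.0, -0.667, -0.745], [-1.0, 0.0, -0.0]]
ft_force: [-0.6, 0.2, -0.4]
grip_width: 0.0516
time_s: 15.7
position: [0.6118, 0.0862, 0.1015]
tool_rot: [[-0.0, 0.749, -0.662], [0.0, -0.662, -0.749], [-1.0, -0.0, 0.0]]
ft_force: [0.6, -0.1, 0.3]
grip_width: 0.0518
t 15.7 now [0.6118 0.0862 0.1015] yaw -41.48 grip 0.0518 F [ 0.6 -0.1  0.3] q1,q6 [-3. 39.] tilt 0.01
translation [0.0499, 0.0006, -0.0006] dr [0.0003, 0, 0] rows 1.0
```

```bash
python3 -m crank '{"hand":[100,100,100,100,100],"translation":[[0.02,0,0],[0.04,0,0],[0.05,0.0006,-0.0006],[0.05,0.0006,-0.0006],[0.05,0.0006,-0.0006]],"dr":[[0,0,0],[0,0,0],[0,0,0],[0,0,0],[0,0,0]]}' && python3 -m crank '{"hand":[150,255,255,255,255],"translation":[[0,0,0],[0,0,0],[0,0,0],[0,0,0],[0,0,0]],"dr":[[0,0,0],[0,0,0],[0,0,0],[0,0,0],[0,0,0]]}' 60 && python3 plan.py
```

```text
time_s: 16.2
position: [0.6136, 0.0859, 0.0521]
tool_rot: [[0.001, 0.749, -0.663], [-0.0, -0.663, -0.749], [-1.0, 0.001, -0.001]]
ft_force: [0.1, 0.1, -0.3]
grip_width: 0.0518
time_s: 16.7
position: [0.6135, 0.0859, 0.0521]
tool_rot: [[0.001, 0.749, -0.663], [0.0, -0.663, -0.749], [-1.0, 0.001, -0.001]]
ft_force: [-1.3, 1.4, 4.9]
grip_width: 0.0229
t 16.7 now [0.6135 0.0859 0.0521] yaw -41.53 grip 0.0229 F [-1.3  1.4  4.9] q1,q6 [-3. 39.] tilt 0.08
```

Gripped. Push, twist CCW 70°, lift.

```bash
python3 -m crank '{"hand":[255,255,255,255,255],"translation":[[0.0015,0,0],[0.0025,0,0],[0.0025,0,0],[0.0025,0,0],[0.0025,0,0]],"dr":[[0,0,0],[0,0,0],[-0.14,0,0],[-0.28,0,0],[-0.42,0,0]]}' && python3 -m crank '{"hand":[255,255,255,255,255],"translation":[[0,0,0],[0,0,0],[0,0,0],[0,0,0],[0,0,0]],"dr":[[-0.14,0,0],[-0.28,0,0],[-0.42,0,0],[-0.56,0,0],[-0.68,0,0]]}' && python3 -m crank '{"hand":[255,255,255,255],"translation":[[0,0,0],[0,0,0],[0,0,0],[0,0,0]],"dr":[[-0.12,0,0],[-0.134,0,0],[-0.134,0,0],[-0.134,0,0]]}' && python3 -m crank '{"hand":[255,255,255,255],"translation":[[-0.004,0,0],[-0.008,0,0],[-0.012,0,0],[-0.016,0,0]],"dr":[[0,0,0],[0,0,0],[0,0,0],[0,0,0]]}' && python3 plan.py
```

```text
time_s: 17.2
position: [0.6145, 0.0854, 0.0506]
tool_rot: [[0.004, 0.955, -0.295], [-0.001, -0.295, -0.956], [-1.0, 0.004, -0.0]]
ft_force: [-0.7, -2.1, 9.9]
grip_width: 0.0227
time_s: 17.7
position: [0.6148, 0.0856, 0.0506]
tool_rot: [[0.005, 0.929, 0.371], [-0.0, 0.371, -0.929], [-1.0, 0.005, 0.002]]
ft_force: [2.1, 1.1, 9.4]
grip_width: 0.0229
time_s: 18.1
position: [0.6149, 0.0857, 0.0506]
tool_rot: [[0.005, 0.873, 0.487], [-0.0, 0.487, -0.873], [-1.0, 0.004, 0.003]]
ft_force: [1.1, 1.6, 9.2]
grip_width: 0.0233
time_s: 18.5
position: [0.6126, 0.0858, 0.0645]
tool_rot: [[-0.002, 0.873, 0.487], [0.0, 0.487, -0.873], [-1.0, -0.002, -0.001]]
ft_force: [0.7, 0.5, -1.4]
grip_width: 0.0233
t 18.5 now [0.6126 0.0858 0.0645] yaw 29.17 grip 0.0233 F [ 0.7  0.5 -1.4] q1,q6 [ -3. -32.] tilt 0.11
```

```bash
python3 -m crank '{"hand":[255,255,255,255,255],"translation":[[-0.015,0,0],[-0.04,0,0],[-0.06,0,0],[-0.06,0,0],[-0.06,0,0]],"dr":[[0,0,0],[0,0,0],[0,0,0],[0,0,0],[0,0,0]]}' && python3 plan.py .433 .061 .125 -8.2 .433 .061 .036 -8.2
```

```text
time_s: 19.0
position: [0.6127, 0.0858, 0.124]
tool_rot: [[-0.001, 0.873, 0.487], [0.0, 0.487, -0.873], [-1.0, -0.001, -0.001]]
ft_force: [0.1, -0.5, -1.0]
grip_width: 0.0231
t 19.0 now [0.6127 0.0858 0.124 ] yaw 29.16 grip 0.0231 F [ 0.1 -0.5 -1. ] q1,q6 [ -3. -32.] tilt 0.07
translation [-0.001, -0.169, -0.0659] dr [0.6521, 0, 0] rows 4.3
translation [0.089, 0.0, -0.0] dr [-0.0, 0, 0] rows 1.8
```

```bash
python3 -m crank '{"hand":[255,255,255,255,255],"translation":[[0,-0.03,-0.012],[0,-0.068,-0.026],[0,-0.104,-0.04],[0,-0.14,-0.055],[0,-0.169,-0.066]],"dr":[[0.13,0,0],[0.26,0,0],[0.39,0,0],[0.53,0,0],[0.652,0,0]]}' && python3 -m crank '{"hand":[255,255,255,255,255],"translation":[[0.03,0,0],[0.06,0,0],[0.08,0,0],[0.088,0,0],[0.088,0,0]],"dr":[[0,0,0],[0,0,0],[0,0,0],[0,0,0],[0,0,0]]}' && python3 -m crank '{"hand":[210,150,100,100],"translation":[[0,0,0],[0,0,0],[0,0,0],[0,0,0]],"dr":[[0,0,0],[0,0,0],[0,0,0],[0,0,0]]}' && python3 -m crank '{"hand":[100,100,100,100],"translation":[[-0.03,0,0],[-0.08,0,0],[-0.12,0,0],[-0.12,0,0]],"dr":[[0,0,0],[0,0,0],[0,0,0],[0,0,0]]}' && python3 - <<'E'
from h import *
im,d=grab('top','top6.png'); im2,d2=grab('side','side6.png'); np.save('top6.npy',d); np.save('side6.npy',d2)
Z=pts('top',d)[...,2]; g=im.max(2)
n,l,st,c=cv2.connectedComponentsWithStats(((g<70)&(Z>.035)&(Z<.068)).astype(np.uint8))
for k in range(1,n):
    if 40<st[k,4]<150:
        uv=np.argwhere(l==k)[:,::-1]; Y=ray('top',uv,.058)[:,:2]*1000
        w,V=np.linalg.eigh(np.cov(Y.T)); print(c[k].round(0),st[k,4],'ctr',Y.mean(0).round(1),'yaw',np.degrees(np.arctan2(V[1,1],V[0,1]))%180,cv2.minAreaRect(Y.astype(np.float32)))
cv2.imwrite('pics/v6.png',np.vstack([cv2.resize(im[165:300,200:440],(800,450))]))
E
python3 plan.py
```

```text
time_s: 19.5
position: [0.4304, 0.0612, 0.1234]
tool_rot: [[-0.004, 0.989, -0.148], [0.0, -0.148, -0.989], [-1.0, -0.004, 0.0]]
ft_force: [0.6, -0.4, -1.1]
grip_width: 0.0233
time_s: 20.0
position: [0.4326, 0.0612, 0.0357]
tool_rot: [[-0.003, 0.99, -0.143], [0.0, -0.143, -0.99], [-1.0, -0.003, 0.0]]
ft_force: [0.1, -0.0, -0.7]
grip_width: 0.0231
time_s: 20.4
position: [0.4338, 0.0611, 0.0374]
tool_rot: [[0.001, 0.99, -0.142], [-0.0, -0.142, -0.99], [-1.0, 0.001, -0.0]]
ft_force: [0.0, -1.3, -0.4]
grip_width: 0.052
time_s: 20.8
position: [0.4356, 0.0609, 0.1617]
tool_rot: [[0.01, 0.99, -0.142], [-0.001, -0.142, -0.99], [-1.0, 0.01, -0.0]]
ft_force: [-0.1, 0.6, -0.6]
grip_width: 0.0517
[553.   2.] 48 ctr [1280.6 -949.2] yaw 99.56625436550073 ((1278.0054931640625, -950.34130859375), (41.147762298583984, 18.02775001525879), 89.74981689453125)
[294.  14.] 108 ctr [1240.2  -72.3] yaw 68.27160161150016 ((1242.84423828125, -71.74864959716797), (69.47482299804688, 42.574913024902344), 55.393890380859375)
[528.  64.] 68 ctr [1061.4 -851.6] yaw 59.59042688730342 ((1060.18798828125, -851.7219238
[... 415 characters left out ...]
-798. ] yaw 16.055031177248054 ((737.6248779296875, -795.5009765625), (58.36024856567383, 24.971345901489258), 13.840328216552734)
[383. 205.] 79 ctr [ 588.7 -353.2] yaw 25.886926846872257 ((588.703125, -352.8877258300781), (44.27153396606445, 17.401287078857422), 25.005266189575195)
[377. 274.] 71 ctr [ 371.1 -329.1] yaw 60.005110537979526 ((371.18701171875, -328.9917907714844), (45.80535888671875, 14.587546348571777), 58.82465362548828)
[277. 377.] 112 ctr [ 61.4 -13.1] yaw 79.73508146322771 ((58.773048400878906, -6.185737609863281), (111.17724609375, 30.678112030029297), 83.00730895996094)
t 20.9 now [0.4335 0.0611 0.1574] yaw -8.19 grip 0.0517 F [-0.4 -0.6 -0.5] q1,q6 [-8.  1.] tilt 0.11
```

View pics/v6.png

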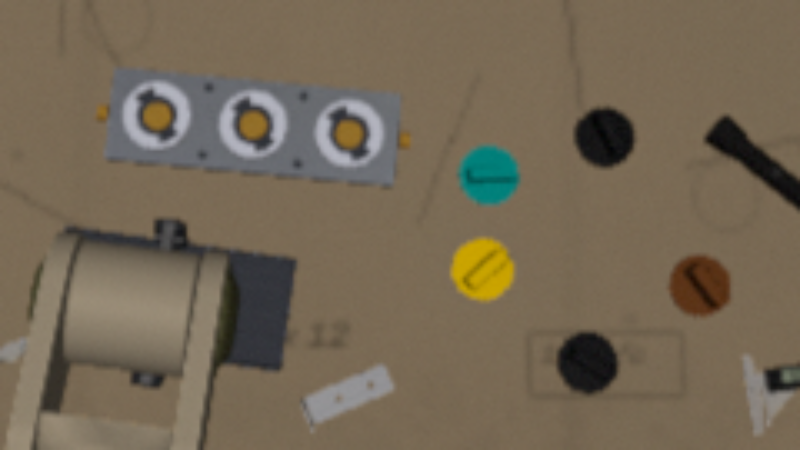

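```bash
cat > m3.py <<'E'
import sys; from h import *
tag=sys.argv[1]; cs=np.array(sys.argv[2:],float).reshape(-1,2)
for n in('top','side'):
    d=np.load(f'{n}{tag}.npy'); P=pts(n,d)*1000; im=cv2.imread(f'pics/{n}{tag}.png')
    for x,y in cs:
        R=np.hypot(P[...,0]-x,P[...,1]-y); 
        for z0,z1,zp in((52,66,58),(15,70,22)):
            m=(R<42)&(P[...,2]>z0)&(P[...,2]<z1); Q=P[m]; uv=np.argwhere(m)[:,::-1]; Y=ray(n,uv,zp/1000)[:,:2]*1000
            mr=cv2.minAreaRect(Q[:,:2].astype(np.float32)); w,V=np.linalg.eigh(np.cov(Q[:,:2].T))
            print(n,z0,'n',m.sum(),'z',Q[:,2].mean().round(1),'depth mean',Q[:,:2].mean(0).round(1),'rect',np.round(mr[0],1),np.round(mr[1],1),'yaw',(np.degrees(np.arctan2(V[1,1],V[0,1]))%180).round(1),'planemean',Y.mean(0).round(1))
E
python3 m3.py 6 590 -353 371 -329
```

```text
top 52 n 56 z 57.7 depth mean [ 589.7 -354.9] rect [ 589.  -354.9] [42.7 13.8] yaw 24.4 planemean [ 589.7 -354.8]
top 15 n 270 z 31.2 depth mean [ 588.8 -352.6] rect [ 590.5 -355.9] [58.8 60.3] yaw 16.1 planemean [ 589.7 -354.8]
top 52 n 64 z 56.8 depth mean [ 370.5 -331.1] rect [ 370.8 -331. ] [45.  13.6] yaw 60.4 planemean [ 370.5 -330.8]
top 15 n 281 z 30.3 depth mean [ 370.2 -329.8] rect [ 369.4 -331.7] [58.4 59.6] yaw 160.2 planemean [ 369.7 -331.7]
side 52 n 67 z 55.3 depth mean [ 590.5 -360.1] rect [ 591.3 -357.7] [45.  17.3] yaw 26.3 planemean [ 589.  -364.8]
side 15 n 417 z 32.6 depth mean [ 589.6 -365.9] rect [ 589.9 -364.6] [51.1 59.6] yaw 10.3 planemean [ 595.4 -347.8]
side 52 n 62 z 55.7 depth mean [ 371.  -337.5] rect [ 371.8 -335.5] [47.9 12.4] yaw 56.7 planemean [ 370.6 -341.5]
side 15 n 409 z 30.9 depth mean [ 370.9 -342.9] rect [ 369.8 -339.3] [57.3 60.8] yaw 36.0 planemean [ 372.5 -327.3]
```

```bash
python3 plan.py .52 -.15 .155 -38 .590 -.355 .12 -65 .590 -.355 .03 -65
```

```text
t 20.9 now [0.4335 0.0611 0.1574] yaw -8.19 grip 0.0517 F [-0.4 -0.6 -0.5] q1,q6 [-8.  1.] tilt 0.11
translation [0.0024, 0.1157, 0.1966] dr [0.5203, 0, 0] rows 4.6
translation [0.035, 0.1814, 0.1184] dr [0.4712, 0, 0] rows 4.4
translation [0.09, 0.0, -0.0] dr [-0.0, 0, 0] rows 1.8
```

```bash
python3 -m crank '{"hand":[100,100,100,100,100],"translation":[[0.002,0.116,0.1965],[0.002,0.116,0.1965],[0.002,0.116,0.1965],[0.002,0.116,0.1965],[0.002,0.116,0.1965]],"dr":[[0.52,0,0],[0.52,0,0],[0.52,0,0],[0.52,0,0],[0.52,0,0]]}' && python3 -m crank '{"hand":[100,100,100,100,100],"translation":[[0.035,0.1815,0.1185],[0.035,0.1815,0.1185],[0.035,0.1815,0.1185],[0.035,0.1815,0.1185],[0.035,0.1815,0.1185]],"dr":[[0.471,0,0],[0.471,0,0],[0.471,0,0],[0.471,0,0],[0.471,0,0]]}' && python3 -m crank '{"hand":[100,100,100,100],"translation":[[0.02,0,0],[0.04,0,0],[0.04,0,0],[0.04,0,0]],"dr":[[0,0,0],[0,0,0],[0,0,0],[0,0,0]]}' && python3 plan.py .590 -.355 .03 -65
```

```text
time_s: 21.4
position: [0.5205, -0.1531, 0.1529]
tool_rot: [[-0.002, 0.785, -0.619], [0.001, -0.619, -0.785], [-1.0, -0.002, 0.001]]
ft_force: [-0.1, 0.3, 0.6]
grip_width: 0.0517
time_s: 21.9
position: [0.5898, -0.3586, 0.1159]
tool_rot: [[-0.003, 0.42, -0.908], [0.002, -0.908, -0.42], [-1.0, -0.003, 0.002]]
ft_force: [0.4, 0.7, -0.6]
grip_width: 0.0522
time_s: 22.3
position: [0.5901, -0.3547, 0.0789]
tool_rot: [[-0.002, 0.423, -0.906], [0.001, -0.906, -0.423], [-1.0, -0.002, 0.001]]
ft_force: [-0.8, 0.3, -0.4]
grip_width: 0.0522
t 22.3 now [ 0.5901 -0.3547  0.0789] yaw -64.97 grip 0.0522 F [-0.8  0.3 -0.4] q1,q6 [-41.  24.] tilt 0.13
translation [0.0489, 0.0002, 0.0002] dr [0.0005, 0, 0] rows 1.0
```

```bash
python3 -m crank '{"hand":[100,100,100,100,100],"translation":[[0.02,0,0],[0.04,0,0],[0.049,0,0],[0.049,0,0],[0.049,0,0]],"dr":[[0,0,0],[0,0,0],[0,0,0],[0,0,0],[0,0,0]]}' && python3 -m crank '{"hand":[150,255,255,255,255],"translation":[[0,0,0],[0,0,0],[0,0,0],[0,0,0],[0,0,0]],"dr":[[0,0,0],[0,0,0],[0,0,0],[0,0,0],[0,0,0]]}' 60 && python3 -m crank '{"hand":[255,255,255,255,255],"translation":[[-0.02,0,0],[-0.05,0,0],[-0.08,0,0],[-0.09,0,0],[-0.09,0,0]],"dr":[[0,0,0],[0,0,0],[0,0,0],[0,0,0],[0,0,0]]}' && python3 plan.py .601 -.18 .125 -62 .6035 -.0085 .1 -60.6 .6035 -.0085 .0505 -60.6
```

```text
time_s: 22.8
position: [0.5909, -0.3554, 0.032]
tool_rot: [[0.001, 0.423, -0.906], [-0.001, -0.906, -0.423], [-1.0, 0.002, -0.001]]
ft_force: [0.3, -0.5, 0.0]
grip_width: 0.0518
time_s: 23.3
position: [0.5906, -0.3553, 0.0315]
tool_rot: [[0.001, 0.423, -0.906], [-0.001, -0.906, -0.423], [-1.0, 0.001, -0.0]]
ft_force: [0.0, -0.7, 4.6]
grip_width: 0.0128
time_s: 23.8
position: [0.5907, -0.3552, 0.1216]
tool_rot: [[0.002, 0.423, -0.906], [-0.001, -0.906, -0.423], [-1.0, 0.002, -0.001]]
ft_force: [0.2, -0.1, -1.2]
grip_width: 0.0129
t 23.8 now [ 0.5907 -0.3552  0.1216] yaw -64.97 grip 0.0129 F [ 0.2 -0.1 -1.2] q1,q6 [-41.  24.] tilt 0.12
translation [-0.0034, -0.1544, -0.0835] dr [-0.0518, 0, 0] rows 3.5
translation [0.025, -0.1503, -0.0827] dr [-0.0244, 0, 0] rows 3.5
translation [0.0495, 0.0, -0.0] dr [-0.0, 0, 0] rows 1.0
```

```bash
python3 -m crank '{"hand":[255,255,255,255,255],"translation":[[-0.003,-0.025,-0.013],[-0.003,-0.06,-0.032],[-0.003,-0.095,-0.051],[-0.003,-0.13,-0.07],[-0.003,-0.1544,-0.0835]],"dr":[[-0.01,0,0],[-0.02,0,0],[-0.03,0,0],[-0.04,0,0],[-0.052,0,0]]}' && python3 -m crank '{"hand":[255,255,255,255,255],"translation":[[0,-0.033,-0.018],[0,-0.068,-0.037],[0,-0.10,-0.055],[0.01,-0.13,-0.072],[0.025,-0.15,-0.0827]],"dr":[[0,0,0],[-0.01,0,0],[-0.015,0,0],[-0.02,0,0],[-0.0244,0,0]]}' && python3 -m crank '{"hand":[255,255,255],"translation":[[0.02,0,0],[0.02,0,0],[0.02,0,0]],"dr":[[0,0,0],[0,0,0],[0,0,0]]}' && python3 plan.py .6035 -.0085 .052 -60.6
```

```text
time_s: 24.3
position: [0.5998, -0.1769, 0.1216]
tool_rot: [[-0.004, 0.471, -0.882], [0.002, -0.882, -0.471], [-1.0, -0.004, 0.002]]
ft_force: [0.8, -0.3, -1.3]
grip_width: 0.0134
time_s: 24.8
position: [0.6026, -0.0061, 0.0971]
tool_rot: [[-0.002, 0.492, -0.87], [0.001, -0.87, -0.492], [-1.0, -0.001, 0.001]]
ft_force: [0.1, -0.5, -2.0]
grip_width: 0.0126
time_s: 25.1
position: [0.6028, -0.0087, 0.0778]
tool_rot: [[-0.002, 0.491, -0.871], [0.0, -0.871, -0.491], [-1.0, -0.002, 0.002]]
ft_force: [0.2, -0.6, -0.2]
grip_width: 0.0128
t 25.1 now [ 0.6028 -0.0087  0.0778] yaw -60.61 grip 0.0128 F [ 0.2 -0.6 -0.2] q1,q6 [-12.  49.] tilt 0.14
translation [0.0258, 0.0001, -0.0007] dr [-0.0003, 0, 0] rows 0.5
```

```bash
python3 -m crank '{"hand":[255,255,255,255],"translation":[[0.006,0,-0.0007],[0.011,0,-0.0007],[0.0155,0,-0.0007],[0.0155,0,-0.0007]],"dr":[[0,0,0],[0,0,0],[0,0,0],[0,0,0]]}' && python3 plan.py .6035 -.0085 .052 -60.6
```

```text
time_s: 25.5
position: [0.6036, -0.0084, 0.0627]
tool_rot: [[-0.001, 0.491, -0.871], [0.0, -0.871, -0.491], [-1.0, -0.001, 0.001]]
ft_force: [0.2, -0.3, -0.9]
grip_width: 0.0127
t 25.5 now [ 0.6036 -0.0084  0.0627] yaw -60.62 grip 0.0127 F [ 0.2 -0.3 -0.9] q1,q6 [-12.  49.] tilt 0.06
translation [0.0107, 0.0, 0.0002] dr [-0.0003, 0, 0] rows 0.2
```

Underside is 3 mm into the neck with no contact force: aligned. Push down.

```bash
python3 -m crank '{"hand":[255,255,255,255],"translation":[[0.005,0,0],[0.009,0,0],[0.012,0,0],[0.012,0,0]],"dr":[[0,0,0],[0,0,0],[0,0,0],[0,0,0]]}' && python3 plan.py
```

```text
time_s: 25.9
position: [0.6043, -0.0084, 0.0518]
tool_rot: [[0.001, 0.491, -0.871], [-0.0, -0.871, -0.491], [-1.0, 0.001, -0.001]]
ft_force: [-2.1, -0.1, 6.5]
grip_width: 0.0128
t 25.9 now [ 0.6043 -0.0084  0.0518] yaw -60.59 grip 0.0128 F [-2.1 -0.1  6.5] q1,q6 [-12.  49.] tilt 0.07
```

```bash
sed -i "s/,'tilt'/,'Tz',np.round(s['wrist_torque'],2),'tilt'/" plan.py; python3 -m crank '{"hand":[255,255,255,255,255],"translation":[[0.0005,0,0],[0.0005,0,0],[0.0005,0,0],[0.0005,0,0],[0.0005,0,0]],"dr":[[0.12,0,0],[0.25,0,0],[0.38,0,0],[0.51,0,0],[0.64,0,0]]}' && python3 -m crank '{"hand":[255,255,255,255,255],"translation":[[0,0,0],[0,0,0],[0,0,0],[0,0,0],[0,0,0]],"dr":[[0.13,0,0],[0.26,0,0],[0.39,0,0],[0.5,0,0],[0.54,0,0]]}' && python3 plan.py && python3 -m crank '{"hand":[255,255,255],"translation":[[0,0,0],[0,0,0],[0,0,0]],"dr":[[0.04,0,0],[0.06,0,0],[0.06,0,0]]}' && python3 plan.py
```

```text
time_s: 26.4
position: [0.6045, -0.0083, 0.0517]
tool_rot: [[0.002, -0.132, -0.991], [-0.0, -0.991, 0.132], [-1.0, 0.0, -0.002]]
ft_force: [1.1, -0.1, 6.8]
grip_width: 0.0127
time_s: 26.9
position: [0.6046, -0.0083, 0.0517]
tool_rot: [[0.002, -0.621, -0.784], [-0.0, -0.784, 0.621], [-1.0, -0.001, -0.002]]
ft_force: [-0.2, -0.4, 6.3]
grip_width: 0.0129
t 26.9 now [ 0.6046 -0.0083  0.0517] yaw -128.41 grip 0.0129 F [-0.2 -0.4  6.3] q1,q6 [-12. 116.] Tz [0.01 0.03 0.03] tilt 0.13
time_s: 27.2
position: [0.6046, -0.0083, 0.0517]
tool_rot: [[0.002, -0.665, -0.747], [-0.0, -0.747, 0.665], [-1.0, -0.001, -0.002]]
ft_force: [-0.2, -0.1, 5.9]
grip_width: 0.0131
t 27.2 now [ 0.6046 -0.0083  0.0517] yaw -131.67 grip 0.0131 F [-0.2 -0.1  5.9] q1,q6 [-12. 120.] Tz [-0.01  0.08  0.07] tilt 0.13
```

```bash
python3 -m crank '{"hand":[255,255,255],"translation":[[0,0,0],[0,0,0],[0,0,0]],"dr":[[0.04,0,0],[0.06,0,0],[0.06,0,0]]}' && python3 plan.py
```

```text
time_s: 27.5
position: [0.6046, -0.0083, 0.0517]
tool_rot: [[0.002, -0.707, -0.707], [-0.001, -0.707, 0.707], [-1.0, -0.001, -0.002]]
ft_force: [0.5, -0.8, 5.7]
grip_width: 0.0129
t 27.5 now [ 0.6046 -0.0083  0.0517] yaw -135.0 grip 0.0129 F [ 0.5 -0.8  5.7] q1,q6 [-12. 123.] Tz [-0.02  0.06  0.92] tilt 0.14
```

Stop felt (0.9 N m). Release, rise, look.

```bash
python3 -m crank '{"hand":[220,150,100,100],"translation":[[0,0,0],[0,0,0],[0,0,0],[0,0,0]],"dr":[[0,0,0],[0,0,0],[0,0,0],[0,0,0]]}' && python3 -m crank '{"hand":[100,100,100,100,100],"translation":[[-0.02,0,0],[-0.05,0,0],[-0.1,0,0],[-0.1,0,0],[-0.1,0,0]],"dr":[[0,0,0],[0,0,0],[0,0,0],[0,0,0],[0,0,0]]}' && python3 plan.py .51 -.15 .15 -95 .42 -.29 .13 -55 .3706 -.331 .09 -30
```

```text
time_s: 27.9
position: [0.6038, -0.0082, 0.0506]
tool_rot: [[-0.001, -0.708, -0.706], [0.0, -0.706, 0.708], [-1.0, 0.0, 0.0]]
ft_force: [0.2, 1.8, -0.5]
grip_width: 0.0516
time_s: 28.4
position: [0.6041, -0.0082, 0.1515]
tool_rot: [[0.002, -0.708, -0.706], [-0.0, -0.706, 0.708], [-1.0, -0.001, -0.002]]
ft_force: [-0.5, -0.7, 0.2]
grip_width: 0.0518
t 28.4 now [ 0.6041 -0.0082  0.1515] yaw -135.09 grip 0.0518 F [-0.5 -0.7  0.2] q1,q6 [-12. 123.] Tz [0.02 0.03 0.  ] tilt 0.11
translation [0.0015, 0.1668, -0.0339] dr [-0.6996, 0, 0] rows 4.7
translation [0.02, 0.1473, 0.0775] dr [-0.6981, 0, 0] rows 4.7
translation [0.04, 0.0053, 0.064] dr [-0.4363, 0, 0] rows 2.9
```

```bash
python3 -m crank '{"hand":[100,100,100,100,100],"translation":[[0,0.167,-0.034],[0,0.167,-0.034],[0,0.167,-0.034],[0,0.167,-0.034],[0,0.167,-0.034]],"dr":[[-0.7,0,0],[-0.7,0,0],[-0.7,0,0],[-0.7,0,0],[-0.7,0,0]]}' && python3 -m crank '{"hand":[100,100,100,100,100],"translation":[[0.02,0.147,0.0775],[0.02,0.147,0.0775],[0.02,0.147,0.0775],[0.02,0.147,0.0775],[0.02,0.147,0.0775]],"dr":[[-0.698,0,0],[-0.698,0,0],[-0.698,0,0],[-0.698,0,0],[-0.698,0,0]]}' && python3 -m crank '{"hand":[100,100,100,100,100],"translation":[[0.04,0.005,0.064],[0.04,0.005,0.064],[0.04,0.005,0.064],[0.04,0.005,0.064],[0.04,0.005,0.064]],"dr":[[-0.436,0,0],[-0.436,0,0],[-0.436,0,0],[-0.436,0,0],[-0.436,0,0]]}' && python3 - <<'E'
from h import *
im,d=grab('top','top7.png'); im2,d2=grab('side','side7.png'); np.save('top7.npy',d); np.save('side7.npy',d2)
cv2.imwrite('pics/v7.png',np.hstack([cv2.resize(im[175:300,215:400],(444,300),interpolation=cv2.INTER_CUBIC),cv2.resize(im2[190:310,200:340],(350,300),interpolation=cv2.INTER_CUBIC)]))
E
python3 plan.py .3706 -.331 .0315 -30
```

```text
time_s: 28.9
position: [0.5074, -0.1527, 0.1493]
tool_rot: [[-0.003, -0.085, -0.996], [0.001, -0.996, 0.085], [-1.0, -0.001, 0.003]]
ft_force: [0.4, 0.8, 1.4]
grip_width: 0.0519
time_s: 29.4
position: [0.4172, -0.2923, 0.1288]
tool_rot: [[-0.003, 0.575, -0.818], [0.002, -0.818, -0.575], [-1.0, -0.003, 0.001]]
ft_force: [0.9, 0.9, -0.6]
grip_width: 0.052
time_s: 29.9
position: [0.3701, -0.3303, 0.0902]
tool_rot: [[-0.001, 0.864, -0.503], [0.001, -0.503, -0.864], [-1.0, -0.001, -0.001]]
ft_force: [0.4, 0.1, 1.0]
grip_width: 0.052
t 30.0 now [ 0.3705 -0.3304  0.0907] yaw -30.12 grip 0.052 F [-0.2  1.3 -0.4] q1,q6 [-55. -25.] Tz [-0.01  0.02 -0.04] tilt 0.01
translation [0.0592, 0.0004, 0.0005] dr [-0.0021, 0, 0] rows 1.2
```

View pics/v7.png

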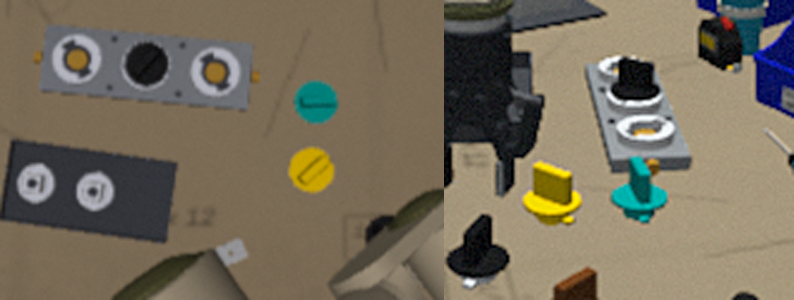

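Cap_A sits flat in the middle neck; both plugs stand in the tray. Check cap B against the gripper in the side view before descending.

```bash
python3 -c "
from h import *
print(proj('side',[[.371,-.331,.04],[.371,-.331,.09],[.371,-.331,.11]]))
print(proj('top',[[.371,-.331,.058]]))
im=cv2.imread('pics/side7.png');print(im.shape);cv2.imwrite('pics/v8.png',cv2.resize(im[190:340,140:290],(600,600)))
"; python3 m3.py 7 371 -331 | grep side
```

```text
[[212.16061205 285.02296156]
 [211.64322845 266.53389978]
 [211.4317842  258.97779308]]
[[377.7528201  274.22430451]]
(420, 560, 3)
side 52 n 66 z 55.5 depth mean [ 370.8 -338.3] rect [ 371.6 -335.1] [48.4 14.7] yaw 59.2 planemean [ 370.3 -342.8]
side 15 n 404 z 31.2 depth mean [ 370.7 -343. ] rect [ 370.3 -338.7] [55.7 60.3] yaw 37.6 planemean [ 372.4 -326.9]
```

View pics/v8.png

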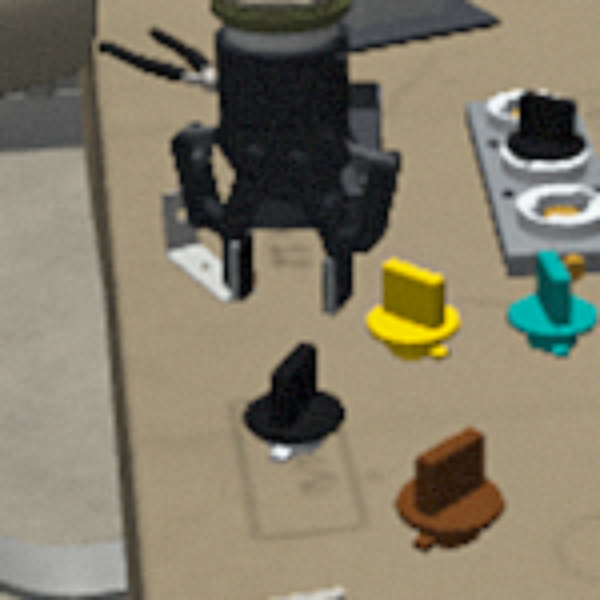

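Gripper is square above cap B (crop (295,400)). Grasp and carry to neck_2.

```bash
python3 -m crank '{"hand":[100,100,100,100,100],"translation":[[0.02,0,0],[0.045,0,0],[0.059,0.0004,0.0005],[0.059,0.0004,0.0005],[0.059,0.0004,0.0005]],"dr":[[0,0,0],[0,0,0],[0,0,0],[0,0,0],[0,0,0]]}' && python3 -m crank '{"hand":[150,255,255,255,255],"translation":[[0,0,0],[0,0,0],[0,0,0],[0,0,0],[0,0,0]],"dr":[[0,0,0],[0,0,0],[0,0,0],[0,0,0],[0,0,0]]}' 60 && python3 -m crank '{"hand":[255,255,255,255,255],"translation":[[-0.02,0,0],[-0.06,0,0],[-0.1,0,0],[-0.12,0,0],[-0.12,0,0]],"dr":[[0,0,0],[0,0,0],[0,0,0],[0,0,0],[0,0,0]]}' && python3 plan.py .45 -.2 .153 -40 .54 -.05 .153 -50 .613 .0862 .12 -60.6 .613 .0862 .075 -60.6
```

```text
time_s: 30.5
position: [0.3706, -0.3313, 0.0322]
tool_rot: [[0.0, 0.866, -0.5], [-0.0, -0.5, -0.866], [-1.0, 0.0, 0.0]]
ft_force: [-0.8, 0.2, 0.2]
grip_width: 0.052
time_s: 31.0
position: [0.3705, -0.3316, 0.0324]
tool_rot: [[0.001, 0.866, -0.5], [-0.001, -0.5, -0.866], [-1.0, 0.001, 0.0]]
ft_force: [-0.0, 1.9, 6.0]
grip_width: 0.0131
time_s: 31.5
position: [0.3709, -0.3322, 0.1543]
tool_rot: [[0.003, 0.866, -0.5], [-0.005, -0.5, -0.866], [-1.0, 0.005, 0.002]]
ft_force: [-0.5, 0.1, -1.3]
grip_width: 0.0133
t 31.5 now [ 0.3709 -0.3322  0.1543] yaw -30.0 grip 0.0133 F [-0.5  0.1 -1.3] q1,q6 [-56. -25.] Tz [-0.01  0.01 -0.01] tilt 0.31
translation [0.0013, 0.0024, -0.1541] dr [0.1745, 0, 0] rows 3.1
translation [-0.0, -0.0275, -0.1728] dr [0.1745, 0, 0] rows 3.5
translation [0.033, -0.0574, -0.1435] dr [0.185, 0, 0] rows 3.2
translation [0.045, 0.0, -0.0] dr [-0.0, 0, 0] rows 0.9
```

```bash
python3 -m crank '{"hand":[255,255,255,255,255],"translation":[[0,0,-0.025],[0,0.001,-0.06],[0,0.0015,-0.1],[0,0.002,-0.135],[0,0.0024,-0.154]],"dr":[[0.03,0,0],[0.06,0,0],[0.1,0,0],[0.14,0,0],[0.1745,0,0]]}' && python3 -m crank '{"hand":[255,255,255,255,255],"translation":[[0,-0.005,-0.033],[0,-0.011,-0.07],[0,-0.017,-0.107],[0,-0.023,-0.143],[0,-0.0275,-0.173]],"dr":[[0.03,0,0],[0.06,0,0],[0.1,0,0],[0.14,0,0],[0.1745,0,0]]}' && python3 -m crank '{"hand":[255,255,255,255,255],"translation":[[0.005,-0.013,-0.033],[0.012,-0.028,-0.07],[0.02,-0.043,-0.107],[0.03,-0.055,-0.137],[0.033,-0.0574,-0.1435]],"dr":[[0.04,0,0],[0.08,0,0],[0.12,0,0],[0.16,0,0],[0.185,0,0]]}' && python3 -m crank '{"hand":[255,255,255,255],"translation":[[0.02,0,0],[0.04,0,0],[0.04,0,0],[0.04,0,0]],"dr":[[0,0,0],[0,0,0],[0,0,0],[0,0,0]]}' && python3 plan.py .613 .0862 .0635 -60.6 .613 .0862 .0528 -60.6
```

```text
time_s: 32.0
position: [0.4496, -0.1967, 0.1503]
tool_rot: [[-0.002, 0.766, -0.643], [0.002, -0.643, -0.766], [-1.0, -0.003, -0.0]]
ft_force: [0.2, -0.7, -1.0]
grip_width: 0.0127
time_s: 32.5
position: [0.5395, -0.0471, 0.1501]
tool_rot: [[-0.003, 0.642, -0.767], [0.001, -0.767, -0.642], [-1.0, -0.002, 0.001]]
ft_force: [0.8, -0.6, -0.7]
grip_width: 0.0129
time_s: 33.0
position: [0.6122, 0.0902, 0.1155]
tool_rot: [[-0.004, 0.492, -0.87], [0.001, -0.87, -0.492], [-1.0, -0.003, 0.003]]
ft_force: [-0.5, -1.2, -0.3]
grip_width: 0.0128
time_s: 33.4
position: [0.6122, 0.0871, 0.0781]
tool_rot: [[-0.002, 0.491, -0.871], [0.0, -0.871, -0.491], [-1.0, -0.001, 0.002]]
ft_force: [-0.5, 0.0, -0.9]
grip_width: 0.0131
t 33.4 now [0.6122 0.0871 0.0781] yaw -60.6 grip 0.0131 F [-0.5  0.  -0.9] q1,q6 [-3. 58.] Tz [ 0.01 -0.07 -0.04] tilt 0.11
translation [0.0146, 0.0012, -0.0003] dr [-0.0001, 0, 0] rows 0.3
translation [0.0107, 0.0, -0.0] dr [-0.0, 0, 0] rows 0.2
```

```bash
python3 -m crank '{"hand":[255,255,255,255],"translation":[[0.006,0.001,-0.0003],[0.011,0.001,-0.0003],[0.0155,0.001,-0.0003],[0.0155,0.001,-0.0003]],"dr":[[0,0,0],[0,0,0],[0,0,0],[0,0,0]]}' && python3 plan.py .613 .0862 .0528 -60.6
```

```text
time_s: 33.8
position: [0.613, 0.0864, 0.0627]
tool_rot: [[-0.001, 0.491, -0.871], [0.0, -0.871, -0.491], [-1.0, -0.001, 0.001]]
ft_force: [-0.4, 0.3, -0.9]
grip_width: 0.0128
t 33.8 now [0.613  0.0864 0.0627] yaw -60.6 grip 0.0128 F [-0.4  0.3 -0.9] q1,q6 [-3. 58.] Tz [0.02 0.02 0.04] tilt 0.06
translation [0.0099, 0.0002, 0.0001] dr [-0.0, 0, 0] rows 0.2
```

In the neck without contact. Push and check.

```bash
python3 -m crank '{"hand":[255,255,255,255],"translation":[[0.005,0,0],[0.008,0,0],[0.011,0,0],[0.011,0,0]],"dr":[[0,0,0],[0,0,0],[0,0,0],[0,0,0]]}' && python3 plan.py
```

```text
time_s: 34.2
position: [0.6137, 0.0865, 0.0528]
tool_rot: [[0.001, 0.491, -0.871], [-0.0, -0.871, -0.491], [-1.0, 0.001, -0.001]]
ft_force: [-0.6, -0.9, 6.7]
grip_width: 0.0129
t 34.2 now [0.6137 0.0865 0.0528] yaw -60.59 grip 0.0129 F [-0.6 -0.9  6.7] q1,q6 [-3. 58.] Tz [-0.    0.18 -0.  ] tilt 0.08
```

```bash
python3 -m crank '{"hand":[255,255,255,255,255],"translation":[[0.0005,0,0],[0.0005,0,0],[0.0005,0,0],[0.0005,0,0],[0.0005,0,0]],"dr":[[0.12,0,0],[0.25,0,0],[0.38,0,0],[0.51,0,0],[0.64,0,0]]}' && python3 -m crank '{"hand":[255,255,255,255,255],"translation":[[0,0,0],[0,0,0],[0,0,0],[0,0,0],[0,0,0]],"dr":[[0.13,0,0],[0.26,0,0],[0.39,0,0],[0.5,0,0],[0.6,0,0]]}' && python3 plan.py && python3 -m crank '{"hand":[255,255,255],"translation":[[0,0,0],[0,0,0],[0,0,0]],"dr":[[0.03,0,0],[0.05,0,0],[0.05,0,0]]}' && python3 plan.py
```

```text
time_s: 34.7
position: [0.6138, 0.0863, 0.0527]
tool_rot: [[0.002, -0.132, -0.991], [-0.0, -0.991, 0.132], [-1.0, 0.0, -0.002]]
ft_force: [-0.2, -1.1, 5.8]
grip_width: 0.013
time_s: 35.2
position: [0.6137, 0.0864, 0.0527]
tool_rot: [[0.002, -0.668, -0.744], [-0.0, -0.744, 0.668], [-1.0, -0.001, -0.001]]
ft_force: [-1.5, -1.0, 6.2]
grip_width: 0.013
t 35.2 now [0.6137 0.0864 0.0527] yaw -131.89 grip 0.013 F [-1.5 -1.   6.2] q1,q6 [ -3. 129.] Tz [-0.14  0.21  0.08] tilt 0.1
time_s: 35.5
position: [0.6137, 0.0863, 0.0527]
tool_rot: [[0.002, -0.7, -0.714], [-0.001, -0.714, 0.7], [-1.0, -0.001, -0.002]]
ft_force: [-1.9, -0.8, 6.1]
grip_width: 0.0131
t 35.5 now [0.6137 0.0863 0.0527] yaw -134.45 grip 0.0131 F [-1.9 -0.8  6.1] q1,q6 [ -3. 132.] Tz [-0.13  0.19  0.68] tilt 0.1
```

Stop felt (0.68 N m). Release, withdraw upwards and towards the bare bench, then check everything.

```bash
python3 -m crank '{"hand":[220,150,100,100],"translation":[[0,0,0],[0,0,0],[0,0,0],[0,0,0]],"dr":[[0,0,0],[0,0,0],[0,0,0],[0,0,0]]}' && python3 -m crank '{"hand":[100,100,100,100,100],"translation":[[-0.02,0,0],[-0.05,0,0],[-0.1,0,0],[-0.15,0,0],[-0.2,0,0]],"dr":[[0,0,0],[0,0,0],[0,0,0],[0,0,0],[0,0,0]]}' && python3 plan.py .45 -.08 .25 -95 .36 -.27 .25 -60
```

```text
time_s: 35.9
position: [0.6131, 0.0865, 0.0516]
tool_rot: [[-0.001, -0.701, -0.713], [0.0, -0.713, 0.701], [-1.0, 0.0, 0.0]]
ft_force: [-0.2, 0.0, -0.5]
grip_width: 0.0517
time_s: 36.4
position: [0.6128, 0.0865, 0.2537]
tool_rot: [[-0.0, -0.701, -0.713], [0.0, -0.713, 0.701], [-1.0, 0.0, 0.0]]
ft_force: [0.9, -0.3, 0.4]
grip_width: 0.0518
t 36.4 now [0.6128 0.0865 0.2537] yaw -134.51 grip 0.0518 F [ 0.9 -0.3  0.4] q1,q6 [ -3. 132.] Tz [-0.03 -0.02  0.01] tilt 0.02
translation [0.0037, 0.2329, -0.0006] dr [-0.6896, 0, 0] rows 4.7
translation [-0.0, 0.1971, 0.0731] dr [-0.6109, 0, 0] rows 4.2
```

```bash
python3 -m crank '{"hand":[100,100,100,100,100],"translation":[[0,0.233,0],[0,0.233,0],[0,0.233,0],[0,0.233,0],[0,0.233,0]],"dr":[[-0.69,0,0],[-0.69,0,0],[-0.69,0,0],[-0.69,0,0],[-0.69,0,0]]}' && python3 -m crank '{"hand":[100,100,100,100,100],"translation":[[0,0.197,0.073],[0,0.197,0.073],[0,0.197,0.073],[0,0.197,0.073],[0,0.197,0.073]],"dr":[[-0.61,0,0],[-0.61,0,0],[-0.61,0,0],[-0.61,0,0],[-0.61,0,0]]}' && python3 - <<'E'
from h import *
im,d=grab('top','top9.png'); im2,d2=grab('side','side9.png'); np.save('top9.npy',d); np.save('side9.npy',d2)
P=pts('top',d)*1000
for nm,(x,y) in dict(mid=(604.5,-8.4),plus=(613.7,86.6)).items():
    m=(np.hypot(P[...,0]-x,P[...,1]-y)<30)&(P[...,2]>68)&(P[...,2]<95); Q=P[m]; w,V=np.linalg.eigh(np.cov(Q[:,:2].T)); a=np.degrees(np.arctan2(V[1,1],V[0,1]))
    print(nm,'top z',np.percentile(Q[:,2],[20,50,80]).round(1),'xy',Q[:,:2].mean(0).round(1),'yaw',a%180,'off slots',abs((a-29.4+90)%180-90))
m=(np.abs(P[...,0]-495)<80)&(np.abs(P[...,1]-405)<80)&(P[...,2]>163)&(P[...,2]<180); print('bar pts z',np.median(P[m][:,2]),m.sum())
# hood plate tilt
m=(P[...,2]>100)&(P[...,2]<132)&(np.abs(P[...,0]-500)<160)&(np.abs(P[...,1]-405)<160)&(im.max(2)>120); Q=P[m]; A=np.linalg.lstsq(np.c_[Q[:,:2],np.ones(len(Q))],Q[:,2],rcond=None)[0]; r=cv2.minAreaRect(Q[:,:2].astype(np.float32)); print('hood plate',len(Q),'z',Q[:,2].mean(),'slopes',A[:2],r)
cv2.imwrite('pics/v9.png',np.hstack([cv2.resize(im[175:300,105:330],(450,250),interpolation=cv2.INTER_CUBIC),cv2.resize(im2[110:270,170:330],(250,250),interpolation=cv2.INTER_CUBIC)]))
E
python3 plan.py
```

```text
time_s: 36.9
position: [0.4483, -0.0807, 0.2518]
tool_rot: [[-0.0, -0.082, -0.997], [-0.0, -0.997, 0.082], [-1.0, 0.0, 0.0]]
ft_force: [0.5, -0.2, 0.5]
grip_width: 0.0519
time_s: 37.4
position: [0.3591, -0.2709, 0.2519]
tool_rot: [[0.0, 0.504, -0.864], [-0.0, -0.864, -0.504], [-1.0, 0.0, -0.0]]
ft_force: [0.3, -0.6, 0.5]
grip_width: 0.0518
mid top z [76.5 78.6 80.7] xy [602.3  -8.4] yaw 137.7341502285385 off slots 71.6658497714615
plus top z [75.9 78.8 80.9] xy [611.9  86. ] yaw 137.51845510931463 off slots 71.88154489068538
bar pts z 167.87251294980064 240
hood plate 2031 z 114.49794907589444 slopes [0.00173743 0.00100111] ((498.37823486328125, 404.7241516113281), (83.6737289428711, 274.9445495605469), 18.112947463989258)
t 37.5 now [ 0.3583 -0.2733  0.2515] yaw -60.11 grip 0.0519 F [ 0.7  0.4 -0.7] q1,q6 [-52.   8.] Tz [ 0.    0.   -0.01] tilt 0.05
```

View pics/v9.png

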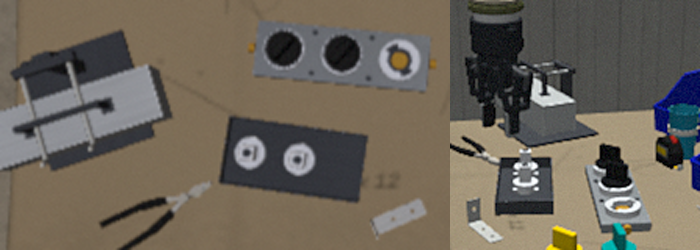

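Hood level on both prongs, both caps locked about 72° from the slots with tops at about 79–80 mm, plugs standing in the tray, tape measure and screwdriver untouched. Handing in.

```bash
python3 -c "
from rig import env
print(env.close_job())"
```

```text
the job is handed in; nothing more can be done
None
```

The job is done and handed in at about 37.5 s of robot time; handing in reports no verdict. Only two plugs and two black caps were present, so the −y neck was open from the start and stays empty.

- **Hood:** it hangs level on both prongs, with plate slope about 0.002. It is within about 12 mm of the prongs' middle and square to under 1°. The bar's depth reading was 168 mm, which fits the expected 165–170 mm.
- **Plugs:** I pushed, turned and lifted out both plugs. The pictures show them standing in the tray.
- **Caps:** one is locked in the middle neck and one in the +y neck. On both I felt the hidden stop, at 0.9 and 0.7 N m. Both bars measure about 72° from the slots, against the 62° required. Their tops are at 79–80 mm, so their undersides sit about 12 mm below the collar tops.
- **Knocked cap:** one cap was moved about 5 cm during the run. I found it again in the pictures before grasping it.
- **Left alone:** I made no move near the tape measure, the screwdriver or the look-alikes, but did not measure their positions again at the end.

One small disagreement: the camera puts the tops of the caps about 2 mm nearer the robot than the necks. It did the same with the locked plugs, so I put this down to a viewing bias. The gripper's own readings agreed with the necks to about 1 mm. No check failed.

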